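Lock the gear cover screw with a socket key

TASK

The orange-handled socket key lies flat on the bench: first lay it in the sloped channel of the blue rest, socket end down, and let go, so that you can take it afresh by the handle. With the key, turn the loose screw of the gear cover (the one whose yellow pointer is near the red mark) clockwise until it is fully home, pointer at the green mark; the other screw stays locked. Finish with the key lying in the sloped channel again, socket end down and let go, and leave the can, pulley, spanner and mug where they are.

Things in the scene. Friction and masses are not known exactly. Their poses are not given: they have to be found in the camera images.
- key: Socket key, 170 mm long, about 0.25 kg, starts flat on the bench. Origin: centre of its underside; x from handle to socket, z up as it lies; its centre line is at z = +15 mm. Orange handle 30 x 30 mm, x -85 to -20; steel shaft 14 x 14, x -20 to +50; dark socket 30 x 30, x +50 to +85 mm. All sections are square to the key's y and z.
- key_top (a point): Centre of the handle's end face, on the key's centre line (x = -85 mm of the key); axes as the key.
- key_shaft (a point): Point on the centre line of the key's shaft, at x = +2.5 mm of the key, 22.5 mm from the handle's shoulder; axes as the key.
- key_mouth (a point): Centre of the socket's open mouth (x = +85 mm of the key), on the centre line; axes as the key. The cavity is 19 x 19 mm square, 25 mm deep, its sides along the key's y and z.
- rest: Blue key rest, fixed: base plate 130 x 90 x 8 mm, origin at the centre of its underside; a post 32 mm wide carries the sloped channel. Its x axis is the horizontal direction in which the channel runs downhill, roughly away from the robot. The key lies in it by its shaft, handle uphill nearer the robot, socket downhill.
- seat (a point): Middle of the sloped channel, 95 mm up, on the centre line of a shaft lying in it (7 mm over its floor). x points 45 degrees down the slope, z square to the floor and up, y across. Channel 45 mm long, 20 wide, walls 12 high that flare for 12 more, ends open; handle and socket stay outside them. key_shaft is here when the handle's shoulder touches the upper end; the key has 25 mm of uphill play.
- housing: Dark gear housing, fixed: block 160 x 220 x 40 mm with a grey round cover (radius 98 mm, top 55 mm up) and a brass toothed hub in its middle (radius 30 mm, top 69 mm up). Origin: centre of its underside, z up. The two screws stand on the cover, 70 mm either side of the hub along the housing's y; which is which varies.
- head_a (a point): The loose screw: centre of the top of its square head, 81 mm up, z up; turns with it, -x along the yellow pointer (35 mm long from the axis). Head 16 mm square, flats along the point's x and y, tapering in steps to 9 mm over the top 4 mm, straight from 4 to 14 mm below the top, where a washer of radius 21 mm lies.
- screw_a (a joint): Turn of the loose screw, rad, growing clockwise seen from above: 0 fully loose (pointer at the red mark, along the housing's -x), 1.571 the end stop, fully home (pointer at the green mark, along the housing's +y). Starts at 0 to 0.3. Friction of about 0.12 N m holds it where it is left.
- head_b (a point): The other screw, same shape and same measures as head_a, already locked; leave it so.
- screw_b (a joint): Turn of the other screw, rad, as for screw_a; it starts locked, at its stop (1.571).
- boss_a: Fixed round boss of radius 23 mm under the loose screw, with the red and green marks; origin at its underside centre on the screw's axis, 55 mm above the bench; axes parallel to the housing's.
- boss_b: The same under the other screw.
- can: Green can with a paper band, radius 33 mm, 170 mm high, a bystander; origin at the underside centre.
- pulley: Dark steel pulley lying flat, radius 42 mm, 31 mm high, a bystander; origin at the underside centre.
- spanner: Steel spanner, 180 mm long, lying on the bench, a bystander; x along it.
- mug: White mug, radius 40 mm, 90 mm high, a bystander; origin at the underside centre.
Things that resemble listed ones, but are neither listed nor needed, are in the scene too. Leave any purple look-alike of the key alone.

How it is judged:
On the way, in this order (a step that is already met when the one before it is completed fails the run):
1. the key lies in the sloped channel of the rest, socket end down, let go by the fingers, before the loose screw is turned (distance between key_shaft and seat below 0.03 m and z of key_shaft in the frame of seat below 0.007 m and angle between the x axis of key and the x axis of seat, either way round below 0.2 rad and angle between key's own x axis and vertical above 2 rad and contact force between the fingers and key below 0.1 N and linear speed of key below 0.02 m/s and value of joint screw_a below 0.5 rad), for 0.2 s.
2. the loose screw is turned home (at least 1.43 rad) with the key's socket on its head (value of joint screw_a above 1.43 rad and distance between key_mouth and head_a below 0.022 m), for 0.1 s.
At the end, for the whole second after the job is handed in: Both screws stand within 0.14 rad (8 degrees) of their end stop, and the key lies still in the sloped channel, let go, socket end down: shaft point within 30 mm of the seat and not more than 7 mm above it square to the slope, key within 0.2 rad of the channel's direction (value of joint each of screw_a, screw_b above 1.43 rad and distance between key_shaft and seat below 0.03 m and z of key_shaft in the frame of seat below 0.007 m and angle between the x axis of key and the x axis of seat, either way round below 0.2 rad and angle between key's own x axis and vertical above 2 rad and linear speed of key below 0.02 m/s and contact force between the fingers and key below 0.1 N); the robot touches nothing.
It fails at once if the can, pulley, spanner or mug is moved by more than 30 mm (distance of any of can, pulley, spanner, mug from where it was at the start of the episode above 0.03 m).
It fails at once if a screw is worked with the fingers instead of the key (contact force between the fingers and boss_a above 1 N or contact force between the fingers and boss_b above 1 N).
It fails at once if the other screw is turned loose (below 1.3 rad) (value of joint screw_b below 1.3 rad).
It also fails if it takes over 61 s, if anything falls off the work surface, if the arm or the gripper's body presses on something with over 40 N, if the wrist force passes 120 N, or if a joint passes its speed limit or range.

ROBOT

A 7-joint arm with a two-finger parallel gripper is mounted at the origin on the work surface. World frame = base frame: x ahead of the robot, y to its left, z up, the work surface at z = 0. Lengths are in m, angles in rad, forces in N, time in s.
With the tool pointing down it reaches from about 0.425 to 0.875 m from the base axis. Payload 4.7 kg.
Tool frame: the origin (TCP) lies midway between the tips of the shut fingers; the grasp point (between the pads) lies 19 mm behind it; z points along the fingers, y is the line along which they close (so a half turn about z gives the same grasp; the last joint's range is limited). The gripper opens to 85 mm and grips with 20 to 120 N. Pads are 22 mm wide; open, the fingers measure 114 mm over their backs; the gripper's body (76 mm by 85 mm) begins 54 mm behind the grasp point. The pads swing forward as they close: fully open they stand 13 mm farther back than shut.
Start: joints at [-1.272, 0.321, -0.07, 1.45, 0.023, 1.371, -0.057], TCP at [0.183, 0.624, 0.231] pointing down, gripper open.
Joint ranges: [-2.86, 2.86], [-0.3, 2.09], [-1.38, 1.24], [0.06, 2.45], [-1.56, 4.7], [0.09, 2.05], [-2.69, 2.69]. Speed limits (rad/s): [2.57, 2.57, 3.14, 3.14, 3.14, 3.14, 3.14].

INTERFACE

Orientations are given as a rotation vector (axis times angle).
In Python, from rig import readout, viewer, job gives the robot as it stands. The module is installed in compiled form; this text tells all that it offers.
- The arm moves only by the tool move_arm, never from a script. Its arguments are lists of equal length, an entry for each row: "gripper": the opening, from -1 (shut) to 1 (fully open); "xyz": the shift along the world's x, y, z each as a share of 0.2 m, from -1 to 1, a list of three; "angular": the turn, a rotation vector about the world's x, y, z each as a share of 180 degrees, from -1 to 1, a list of three. In form: {"gripper": [gripper, ...], "xyz": [[x, y, z], ...], "angular": [[wx, wy, wz], ...]}. A call has 1 to 20 rows; each row shifts and turns the commanded pose from where the row before left it; what a row does not reach is not made up. A row lasts 1/12 s, in which the tool goes at most 41.7 mm and 7.16 degrees, less where a joint would pass 70% of its speed; a pose out of reach is approached as far as the arm can. A call with a number of a shift or a turn outside -1 to 1 is refused whole. A call with a gripper value outside its range is refused whole. The fingers move at their own pace and stop on an object; "newtons" is the grip in N (left out, the last holds). Time passes only in rows, so rows that do not move let the fingers close. It gives the time, the measured TCP pose, the force, the opening and the grip force at its end, in the units of the state.
- readout.state(): the state, without advancing time (a new reading comes with each control period).
- viewer.capture(name): name is "scene" or "top" or "wrist"; returns (picture, depth): 400x640x3 uint8, blue, green, red; 400x640 float32, m along the optical axis (not along the pixel's ray), 0 where there is no reading.
- viewer.get_calibration(name): a dict with "intrinsics" (3x3 intrinsics, pixels), "rvec" (rotation vector, rad) and "tvec" (3), from world to camera coordinates, as OpenCV has them. Camera axes: x right, y down, z forward; pixel columns grow to the right and rows downward; lengths in m; the calibration is good to about 2 mm. The wrist camera is an equidistant fisheye: a pixel r from the principal point sees the ray r / f radians off the axis. A picture is of the moment at which its call begins: read the wrist's pose just before it. get_calibration takes no time and is no camera call; for the wrist camera it gives the pose at the moment of the call.
- job.close_job(): hands the job in; it is judged then, once.
The state is a dict: "time": time; "q": joint angles; "joint_velocities": joint speeds; "tau": joint torques, N m; "ee_pos": TCP position; "tcp_rot": TCP orientation; "wrist_force": force on the tool from outside, world axes, zero at the start; "wrist_torque": the same for the moment, N m; "grip_width": finger opening in m; "grasp_force": force on a finger pad.
Only numpy, scipy, OpenCV 4.12 (cv2) and the standard library are available. Lean on these libraries where they do the work, as an engineer would, in place of code of your own. Each camera call takes 0.05 s, during which the arm holds its last target. There are 200 camera calls.

## Working session

There is one attempt and no reset: what is moved stays moved. The work goes in short steps, Python scripts to look and compute and a tool call to move; the robot and the scene stay as the last step left them, time stands still between calls to the robot, and variables do not carry over. Pictures are saved under pics/ and viewed, at most 10 in all, crops included, and the job is handed in when it is done.

Besides the shell and the picture viewer there is one more tool, called after "Request:" as name(argument=value, ...), one argument or row to a line, values as JSON. move_arm: Moves the arm, as the interface text tells. Its arguments: {"type":"object","properties":{"gripper":{"type":"array"},"xyz":{"type":"array"},"angular":{"type":"array"},"newtons":{"type":"number"}},"required":["gripper","xyz","angular"]}

```bash
mkdir -p pics; python3 - <<'E'
from rig import readout, viewer, job
import cv2, numpy as np
for n in ("scene","top"):
    p,d=viewer.capture(n); cv2.imwrite(f"pics/{n}0.png",p); np.savez(f"{n}0.npz",p=p,d=d)
    c=viewer.get_calibration(n); R=cv2.Rodrigues(np.array(c["rvec"]))[0]
    print(n,np.array(c["intrinsics"]).round(1).tolist(),(-R.T@np.array(c["tvec"]).ravel()).round(3),R.round(2).tolist())
s=readout.state(); print(s)
E
```

```text
scene [[388.4, 0.0, 320.1], [0.0, 388.4, 199.6], [0.0, 0.0, 1.0]] [ 1.155 -0.526  0.727] [[0.63, 0.78, -0.01], [0.51, -0.42, -0.75], [-0.59, 0.47, -0.66]]
top [[399.4, 0.0, 318.0], [0.0, 399.4, 202.6], [0.0, 0.0, 1.0]] [ 0.472 -0.069  1.256] [[-0.01, -1.0, -0.01], [-0.99, 0.01, -0.1], [0.1, 0.01, -0.99]]
{'time': 0.1, 'q': array([-1.27188038,  0.32177332, -0.07010128,  1.4515146 ,  0.02258149,
        1.37076177, -0.05686569]), 'joint_velocities': array([-7.64934998e-04, -1.37601305e-03,  3.16261614e-04, -3.14046920e-03,
       -2.90464777e-05, -1.56683913e-03, -2.56534586e-04]), 'tau': array([-5.06957967e-04, -4.94878185e+01, -3.84386424e-01, -3.15207338e+01,
        1.30815097e-02,  7.53561559e-03, -1.31113586e-05]), 'ee_pos': array([0.18253929, 0.62337263, 0.23033637]), 'tcp_rot': array([-4.45738603e-01, -3.10963564e+00,  2.60922467e-03]), 'wrist_force': array([ 0.56585997, -0.83818075,  0.03797178]), 'wrist_torque': array([-0.01606165, -0.00214293, -0.02555574]), 'grasp_force': 0.0, 'grip_width': 0.0855269596238286}
```

View pics/scene0.png

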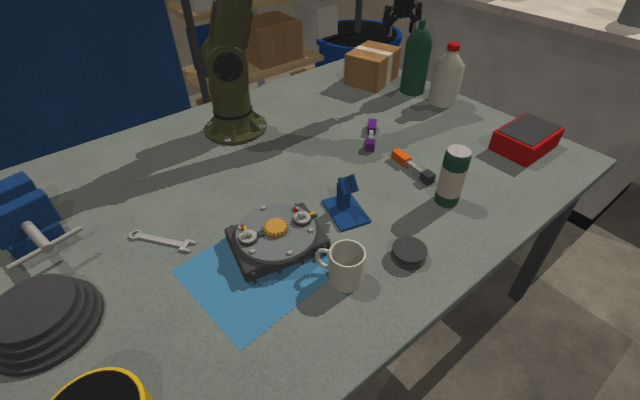

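View pics/top0.png

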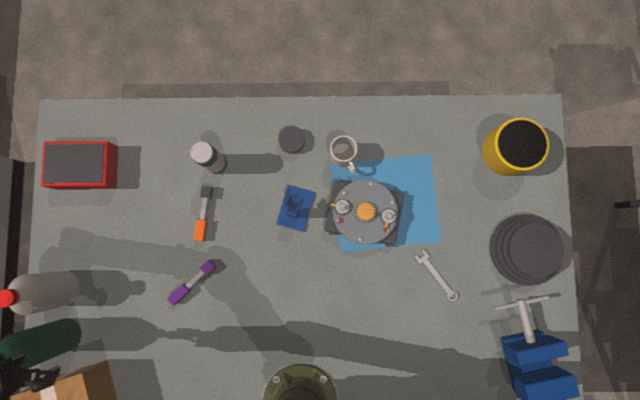

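The scene view shows the orange key at about (412,166), the blue rest at (346,205), the housing at (275,235). The top view has the key at (203,212), the rest at (297,208), the housing at (366,212), and the purple look-alike at (192,283).

```bash
cat > h.py <<'E'
import cv2, numpy as np
from rig import readout, viewer
from scipy.spatial.transform import Rotation as Ro
def cal(n):
    c=viewer.get_calibration(n); return np.array(c["intrinsics"]),cv2.Rodrigues(np.array(c["rvec"]))[0],np.array(c["tvec"]).ravel()
def cast(n,uv,z):
    K,R,t=cal(n); uv=np.atleast_2d(np.float64(uv)); C=-R.T@t
    d=np.c_[uv,np.ones(len(uv))]@np.linalg.inv(K).T@R
    return C+d*((z-C[2])/d[:,2])[:,None]
def cloud(n,d):
    K,R,t=cal(n); v,u=np.mgrid[:400,:640]; P=np.stack([u,v,np.ones_like(u)],-1)@np.linalg.inv(K).T*d[...,None]
    return (P-t)@R
E
python3 - <<'E'
from h import *
T=np.load("top0.npz");S=np.load("scene0.npz")
a=cv2.resize(T["p"][150:280,260:420],None,fx=5,fy=4.6,interpolation=cv2.INTER_CUBIC)
b=cv2.resize(S["p"][165:285,220:380],None,fx=5,fy=5,interpolation=cv2.INTER_CUBIC)
cv2.imwrite("pics/c1.png",cv2.resize(T["p"][170:260,270:410],None,fx=5.7,fy=5.7,interpolation=cv2.INTER_CUBIC)); cv2.imwrite("pics/c2.png",b)
for n,I in(("top",T),("scene",S)):
    h=cv2.cvtColor(I["p"],cv2.COLOR_BGR2HSV); P=cloud(n,I["d"])
    ms={"orange":cv2.inRange(h,(4,170,120),(14,255,255)),"blue":cv2.inRange(h,(105,150,40),(125,255,255)),"brass":cv2.inRange(h,(14,140,120),(24,255,255))}
    for k,m in ms.items():
        _,l,st,ce=cv2.connectedComponentsWithStats(m)
        for i in range(1,len(st)):
            if st[i,4]>60: q=P[l==i]; print(n,k,st[i].tolist(),ce[i].round(1),np.median(q,0).round(3),"zmax",np.percentile(q[:,2],[5,50,95]).round(3))
E
```

```text
top orange [194, 220, 12, 21, 188] [199.6 229.9] [0.516 0.303 0.031] zmax [0.026 0.031 0.035]
top blue [504, 341, 75, 59, 2471] [543.4 373.5] [ 0.102 -0.678  0.126] zmax [0.042 0.126 0.13 ]
top brass [482, 118, 67, 57, 1058] [504.6 150.7] [ 0.737 -0.601  0.09 ] zmax [0.018 0.09  0.105]
top brass [357, 203, 18, 18, 238] [365.2 211.1] [ 0.567 -0.201  0.071] zmax [0.067 0.071 0.075]
scene orange [393, 148, 18, 13, 106] [401.5 154. ] [0.522 0.303 0.029] zmax [0.028 0.029 0.031]
scene blue [0, 0, 47, 67, 653] [18.6 28.2] [-0.724 -0.457  0.268] zmax [0.18  0.268 0.351]
scene blue [24, 0, 30, 20, 151] [37.4  7.5] [-0.724 -0.376  0.326] zmax [0.294 0.326 0.343]
scene blue [50, 0, 48, 35, 367] [74.1 16.4] [-0.724 -0.265  0.272] zmax [0.221 0.272 0.319]
scene blue [93, 0, 25, 16, 125] [105.4   6.7] [-0.724 -0.141  0.287] zmax [0.257 0.287 0.31 ]
scene blue [136, 0, 22, 23, 81] [147.9   9.6] [-0.723  0.024  0.245] zmax [0.208 0.245 0.284]
scene blue [118, 4, 15, 27, 89] [124.2  13.8] [-0.723 -0.082  0.254] zmax [0.199 0.254 0.277]
scene blue [40, 14, 13, 21, 77] [45.8 24.2] [-0.725 -0.371  0.26
[... 494 characters left out ...]
x [-0.136 -0.12  -0.117]
scene blue [316, 39, 38, 28, 483] [331.3  51.2] [-0.691  1.031 -0.16 ] zmax [-0.253 -0.16  -0.118]
scene blue [0, 59, 23, 18, 77] [11.1 66.3] [-0.724 -0.536  0.143] zmax [0.122 0.143 0.16 ]
scene blue [105, 72, 32, 32, 226] [121.1  83.8] [-0.724 -0.187 -0.027] zmax [-0.093 -0.027  0.014]
scene blue [0, 172, 64, 85, 2459] [ 24.2 211.4] [ 0.182 -0.653  0.102] zmax [0.021 0.102 0.126]
scene blue [322, 176, 48, 55, 1144] [346.2 207.3] [0.593 0.006 0.008] zmax [0.006 0.008 0.103]
scene brass [263, 218, 25, 17, 290] [275.1 226. ] [ 0.571 -0.202  0.069] zmax [0.066 0.069 0.071]
scene brass [51, 367, 102, 33, 468] [116.1 381.8] [ 0.73  -0.592  0.1  ] zmax [0.079 0.1   0.102]
```

View pics/c1.png

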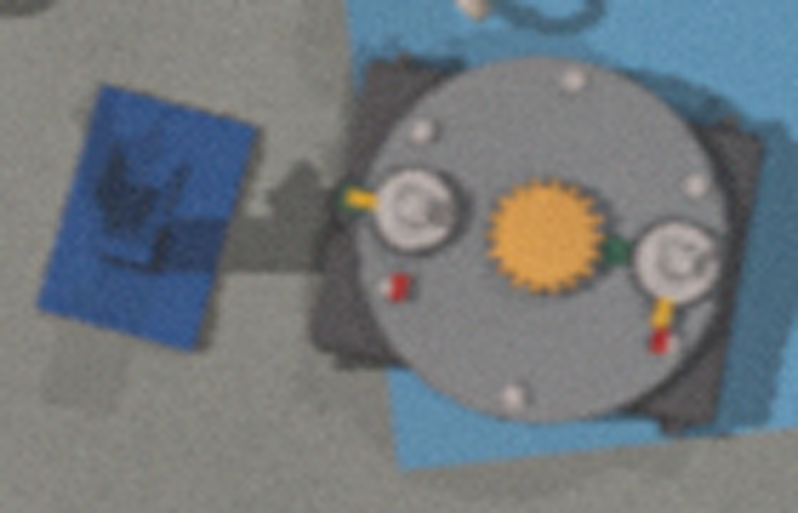

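View pics/c2.png

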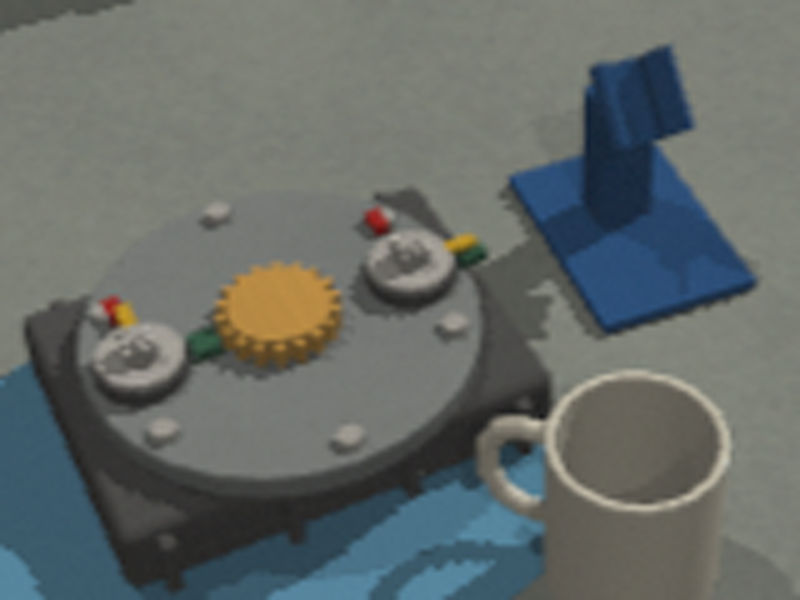

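The crops show the loose screw is the right one in the top view (crop 678,260), its pointer by the red mark. The other (413,208) has its pointer at green. The rest's base corners lie at about (103,85), (260,128), (195,350) and (38,308) in the top crop.

```bash
python3 - <<'E'
from h import *
T=np.load("top0.npz");S=np.load("scene0.npz")
PT=cloud("top",T["d"]);PS=cloud("scene",S["d"])
def near(P,c,r,z0,z1): return (np.hypot(P[...,0]-c[0],P[...,1]-c[1])<r)&(P[...,2]>z0)&(P[...,2]<z1)
# hub
for n,I,P in(("top",T,PT),("scene",S,PS)):
    h=cv2.cvtColor(I["p"],cv2.COLOR_BGR2HSV)
    def m2(lo,hi,reg): return cv2.inRange(h,lo,hi)*reg.astype(np.uint8)
    hub=m2((14,140,120),(24,255,255),near(P,(.568,-.2),.035,.06,.1)); c=cv2.minEnclosingCircle(np.argwhere(hub)[:,::-1].astype(np.float32))[0]
    print(n,"hub",cast(n,c,.069)[0].round(4))
    # light washers
    w=((h[...,1]<45)&(h[...,2]>130)&near(P,(.568,-.2),.1,.06,.095)).astype(np.uint8)
    _,l,st,ce=cv2.connectedComponentsWithStats(w)
    for i in range(1,len(st)):
        if st[i,4]>60: print(n,"washer",st[i].tolist(),cast(n,ce[i],.069)[0].round(4))
    ye=m2((20,150,120),(32,255,255),near(P,(.568,-.2),.14,.05,.095)&~near(P,(.568,-.2),.04,.05,.095))
    _,l,st,ce=cv2.connectedComponentsWithStats(ye)
    for i in range(1,len(st)):
        if st[i,4]>3: print(n,"yellow",st[i].tolist(),cast(n,ce[i],.066)[0].round(4))
    b=near(P,(.575,.0),.12,.0045,.013)&(h[...,0]>100)&(h[...,0]<128)&(h[...,1]>120)
    q=P[b][:,:2].astype(np.float32); r=cv2.minAreaRect(q); print(n,"base",r, cv2.boxPoints(r).round(3).tolist())
    u=near(P,(.575,.0),.06,.07,.15); q=P[u]; print(n,"post",len(q),q.mean(0).round(4),q.min(0).round(3),q.max(0).round(3))
    o=m2((4,170,120),(16,255,255),near(P,(.52,.3),.08,.025,.04)); q=P[o>0]; r=cv2.minAreaRect(q[:,:2].astype(np.float32)); print(n,"handle",r)
    k=near(P,(.57,.3),.11,.006,.04); q=P[k]; c,e,v=cv2.PCACompute2(q[:,:2].astype(np.float32),None); print(n,"key",len(q),c,e[0],((q[:,:2]-c)@e[0]).min(),((q[:,:2]-c)@e[0]).max())
E
```

```text
top hub [ 0.5673 -0.2026  0.069 ]
top washer [335, 200, 14, 14, 136] [ 0.582  -0.1318  0.069 ]
top washer [382, 209, 14, 14, 143] [ 0.5536 -0.2691  0.069 ]
top yellow [331, 204, 4, 2, 6] [ 0.5883 -0.1047  0.066 ]
top yellow [385, 223, 2, 3, 5] [ 0.5283 -0.2619  0.066 ]
top base ((0.5846049189567566, 0.009999558329582214), (0.08559007942676544, 0.12555764615535736), 74.0062484741211) [[0.5120000243186951, -0.014000000432133675], [0.6330000162124634, -0.04800000041723251], [0.6570000052452087, 0.03400000184774399], [0.5360000133514404, 0.06800000369548798]]
top post 223 [0.5802 0.0143 0.0996] [ 0.553 -0.015  0.071] [0.614 0.034 0.126]
top handle ((0.5165060758590698, 0.3042292296886444), (0.026872551068663597, 0.06081072613596916), 81.70829010009766)
top key 597 [[0.5662262 0.2975057]] [ 0.9932491  -0.11599998] -0.09806687540466259 0.10766610974433642
scene hub [ 0.5729 -0.2024  0.069 ]
scene washer [294, 211, 16, 12, 84] [ 0.5848 -0.1301  0.069 ]
scene washer [239, 229, 18, 13, 115] [ 0.556  -0.2659  0.069 ]
scene yellow [309, 212, 6, 3, 12] [ 0.5879 -0.1044  0.066 ]
scene yellow [244, 226, 3, 4, 10] [ 0.5271 -0.2601  0.066 ]
scene base ((0.5871208906173706, 0.010404318571090698), (0.08740638196468353, 0.1306828111410141), 73.1982650756836) [[0.5120000243186951, -0.013000000268220901], [0.6370000243186951, -0.05000000074505806], [0.6620000004768372, 0.032999999821186066], [0.5370000004768372, 0.07100000232458115]]
scene post 335 [0.5864 0.0139 0.0957] [ 0.551 -0.015  0.07 ] [0.617 0.035 0.122]
scene handle ((0.5187783241271973, 0.30484074354171753), (0.028250694274902344, 0.0630798488855362), 83.31131744384766)
scene key 490 [[0.57493055 0.29433736]] [ 0.99365884 -0.11243709] -0.0901889250570799 0.08130923902224155
```

```bash
cat >> h.py <<'E'
rest=np.array([.5858,.0102]); ryaw=np.radians(-16.3)
def kframe(yaw,pitch):  # key axes: yaw about z, then nose-down pitch
    return Ro.from_euler("ZY",[yaw,pitch]).as_matrix()
def tool(K,a): # tool y=key y, tool z leaning a from -key z towards key x
    z=np.sin(a)*K[:,0]-np.cos(a)*K[:,2]; y=K[:,1]; return np.c_[np.cross(y,z),y,z]
def plan(p,R,n,g=.019):
    "p grasp point (g=0: TCP)"
    s=readout.state(); R0=Ro.from_rotvec(s["tcp_rot"]); dp=p+g*R[:,2]-s["ee_pos"]; w=(Ro.from_matrix(R)*R0.inv()).as_rotvec()
    print("n",n,"xyz/row",(dp/.2/n).round(4),"ang/row",(w/np.pi/n).round(5),"| mm",(dp*1e3).round(1),"deg",np.degrees(w).round(1),"lim",np.linalg.norm(dp)/n*1e3,np.degrees(np.linalg.norm(w))/n)
E
python3 - <<'E'
from h import *
K=kframe(np.radians(-7.3),0); R=tool(K,np.radians(30)); p=np.array([.5176,.3045,0])+.0075*K[:,0]
plan(p+[0,0,.11],R,14)
E
```

```text
n 14 xyz/row [ 0.1257 -0.1147 -0.0489] ang/row [-0.0024  -0.01167  0.0035 ] | mm [ 351.9 -321.  -136.8] deg [ -6.1 -29.4   8.8] lim 35.40029753356695 2.23564820435259
```

Request:
move_arm(
  gripper=[1,1,1,1,1,1,1,1,1,1,1,1,1,1,1,1],
  xyz=[
    [0.1257,-0.1147,-0.0489],
    [0.1257,-0.1147,-0.0489],
    [0.1257,-0.1147,-0.0489],
    [0.1257,-0.1147,-0.0489],
    [0.1257,-0.1147,-0.0489],
    [0.1257,-0.1147,-0.0489],
    [0.1257,-0.1147,-0.0489],
    [0.1257,-0.1147,-0.0489],
    [0.1257,-0.1147,-0.0489],
    [0.1257,-0.1147,-0.0489],
    [0.1257,-0.1147,-0.0489],
    [0.1257,-0.1147,-0.0489],
    [0.1257,-0.1147,-0.0489],
    [0.1257,-0.1147,-0.0489],
    [0,0,0],
    [0,0,0],
  ],
  angular=[
    [-0.0024,-0.0117,0.0035],
    [-0.0024,-0.0117,0.0035],
    [-0.0024,-0.0117,0.0035],
    [-0.0024,-0.0117,0.0035],
    [-0.0024,-0.0117,0.0035],
    [-0.0024,-0.0117,0.0035],
    [-0.0024,-0.0117,0.0035],
    [-0.0024,-0.0117,0.0035],
    [-0.0024,-0.0117,0.0035],
    [-0.0024,-0.0117,0.0035],
    [-0.0024,-0.0117,0.0035],
    [-0.0024,-0.0117,0.0035],
    [-0.0024,-0.0117,0.0035],
    [-0.0024,-0.0117,0.0035],
    [0,0,0],
    [0,0,0],
  ],
  newtons=80,
)

```text
time: 1.43
ee_pos: [0.5347, 0.2996, 0.0929]
tcp_rot: [0.171, 2.614, -0.047]
wrist_force: [-1.1, 1.0, 0.1]
grip_width: 0.0854
grasp_force: 0.0
```

```bash
python3 - <<'E'
from h import *
c=viewer.get_calibration("wrist"); p,d=viewer.capture("wrist"); cv2.imwrite("pics/w1.png",p)
K=kframe(np.radians(-7.3),0); R=tool(K,np.radians(30)); P=np.array([.5176,.3045,0])+.0075*K[:,0]
plan(P+[0,0,.025],R,5); s=readout.state(); print(s["q"].round(2),s["time"])
E
```

```text
n 5 xyz/row [ 0.0001  0.0003 -0.0853] ang/row [-8.e-05  2.e-05  3.e-05] | mm [  0.1   0.3 -85.3] deg [-0.1  0.   0. ] lim 17.054142445071342 0.01647917478041752
[-0.98  0.15  0.2   2.07  0.62  0.69  0.22] 1.4833
```

View pics/w1.png

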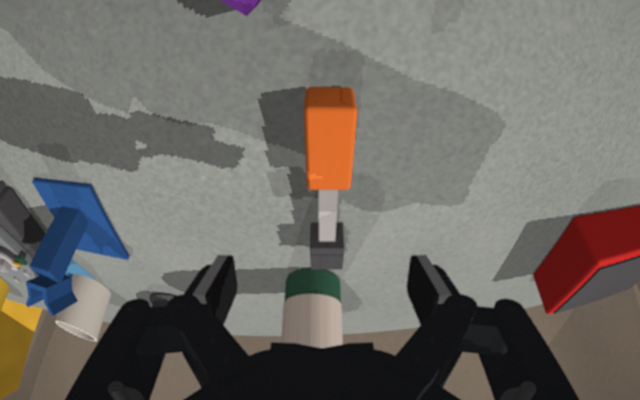

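The wrist view shows the orange handle at (330,140), centred between the open fingers (mid about 323), with the key along the image. I go down and grip.

Request:
move_arm(
  gripper=[1,1,1,1,1,-1,-1,-1,-1,-1,-1,-1,-1],
  xyz=[
    [0,0,-0.13],
    [0,0,-0.13],
    [0,0,-0.11],
    [0,0,-0.055],
    [0,0,0],
    [0,0,0],
    [0,0,0],
    [0,0,0],
    [0,0,0],
    [0,0,0],
    [0,0,0],
    [0,0,0],
    [0,0,0],
  ],
  angular=[
    [0,0,0],
    [0,0,0],
    [0,0,0],
    [0,0,0],
    [0,0,0],
    [0,0,0],
    [0,0,0],
    [0,0,0],
    [0,0,0],
    [0,0,0],
    [0,0,0],
    [0,0,0],
    [0,0,0],
  ],
)

```text
time: 2.57
ee_pos: [0.5351, 0.3038, 0.0109]
tcp_rot: [0.166, 2.611, -0.039]
wrist_force: [-2.6, -1.6, 6.8]
grip_width: 0.0283
grasp_force: 80.1
```

```bash
python3 - <<'E'
from h import *
s=readout.state(); print(s["ee_pos"],s["tcp_rot"],s["wrist_force"])
# key in tool: key frame flat at its measured yaw = tool y
R0=Ro.from_rotvec(s["tcp_rot"]).as_matrix(); y=R0[:,1]; print("tool yaw",np.degrees(np.arctan2(-y[0],y[1])),"y.z",y[2])
K0=kframe(np.radians(-7.3),0); ks=np.array([.5176,.3045,.015])+.055*K0[:,0]
rel=R0.T@(ks-s["ee_pos"]); print("key_shaft in tool",rel.round(4)); np.save("rel.npy",rel)
K=kframe(ryaw,np.pi/4); R=tool(K,np.radians(30))
for off in ([0,0,.12],[0,0,.0]):
    tgt=np.r_[rest,.095]-.006*K[:,0]+.003*K[:,2]+off
    plan(tgt-R@rel+[0,0,0],R,14,g=0)
E
```

```text
[0.53512375 0.30379612 0.01087825] [ 0.16619731  2.61072825 -0.0391555 ] [-2.56967938 -1.59015415  6.77190699]
tool yaw -7.223279064437304 y.z 0.003999962133651808
key_shaft in tool [-0.0345 -0.0016  0.0153]
n 14 xyz/row [ 0.0075 -0.1012  0.0836] ang/row [ 0.00357  0.01757 -0.00338] | mm [  20.9 -283.3  234.2] deg [ 9.  44.3 -8.5] lim 26.293564137671904 3.284499467588689
n 14 xyz/row [ 0.0075 -0.1012  0.0408] ang/row [ 0.00357  0.01757 -0.00338] | mm [  20.9 -283.3  114.2] deg [ 9.  44.3 -8.5] lim 21.864922855095113 3.284499467588689
```

Request:
move_arm(
  gripper=[-1,-1,-1,-1,-1,-1,-1,-1,-1,-1,-1,-1,-1,-1,-1,-1,-1,-1,-1,-1],
  xyz=[
    [0,0,0.1],
    [0,0,0.2],
    [0,0,0.2],
    [0,0,0.2],
    [0.0075,-0.1012,0.034],
    [0.0075,-0.1012,0.034],
    [0.0075,-0.1012,0.034],
    [0.0075,-0.1012,0.034],
    [0.0075,-0.1012,0.034],
    [0.0075,-0.1012,0.034],
    [0.0075,-0.1012,0.034],
    [0.0075,-0.1012,0.034],
    [0.0075,-0.1012,0.034],
    [0.0075,-0.1012,0.034],
    [0.0075,-0.1012,0.034],
    [0.0075,-0.1012,0.034],
    [0.0075,-0.1012,0.034],
    [0.0075,-0.1012,0.034],
    [0,0,0],
    [0,0,0],
  ],
  angular=[
    [0,0,0],
    [0,0,0],
    [0,0,0],
    [0,0,0],
    [0.0036,0.0176,-0.0034],
    [0.0036,0.0176,-0.0034],
    [0.0036,0.0176,-0.0034],
    [0.0036,0.0176,-0.0034],
    [0.0036,0.0176,-0.0034],
    [0.0036,0.0176,-0.0034],
    [0.0036,0.0176,-0.0034],
    [0.0036,0.0176,-0.0034],
    [0.0036,0.0176,-0.0034],
    [0.0036,0.0176,-0.0034],
    [0.0036,0.0176,-0.0034],
    [0.0036,0.0176,-0.0034],
    [0.0036,0.0176,-0.0034],
    [0.0036,0.0176,-0.0034],
    [0,0,0],
    [0,0,0],
  ],
)

```text
time: 4.23
ee_pos: [0.556, 0.017, 0.244]
tcp_rot: [-0.415, -2.849, -0.051]
wrist_force: [0.1, 0.1, -1.6]
grip_width: 0.028
grasp_force: 79.4
```

```bash
python3 - <<'E'
from h import *
s=readout.state(); print(s["q"].round(2),s["wrist_force"],s["grip_width"])
rel=np.load("rel.npy"); rel[1]=0
K=kframe(ryaw,np.pi/4); R=tool(K,np.radians(30)); tgt=np.r_[rest,.095]-.006*K[:,0]+.003*K[:,2]
plan(tgt+[0,0,.1]-R@rel,R,3,g=0)
R0=Ro.from_rotvec(s["tcp_rot"]).as_matrix(); ksx=s["ee_pos"]+R0@rel; print("predicted key shaft",ksx)
p,d=viewer.capture("scene"); P=cloud("scene",d); h=cv2.cvtColor(p,cv2.COLOR_BGR2HSV)
t,dt=viewer.capture("top"); 
cv2.imwrite("pics/p1.png",np.hstack([cv2.resize(p[110:250,280:420],(400,400)),cv2.resize(t[140:260,240:360],(400,400))]))
o=(h[...,0]<16)&(h[...,0]>3)&(h[...,1]>160)&(h[...,2]>60)&(P[...,2]>.1)&(P[...,0]>.3)&(P[...,1]<.3)&(P[...,2]<.5)&(P[...,0]<.8)
q=P[o]; print(len(q)); 
if len(q)>10: print(q.mean(0))
E
```

```text
[-0.43  0.34  0.52  1.48 -0.22  1.63  1.38] [ 0.11200165  0.1272186  -1.63747109] 0.028011600821474653
n 3 xyz/row [-0.0008  0.0034 -0.0315] ang/row [ 0.00022 -0.00036  0.00047] | mm [ -0.5   2.  -18.9] deg [ 0.1 -0.2  0.3] lim 6.345546256100128 0.11327892428210927
predicted key shaft [0.58412941 0.00857732 0.22020521]
197
[0.56717409 0.01328632 0.26150635]
```

View pics/p1.png

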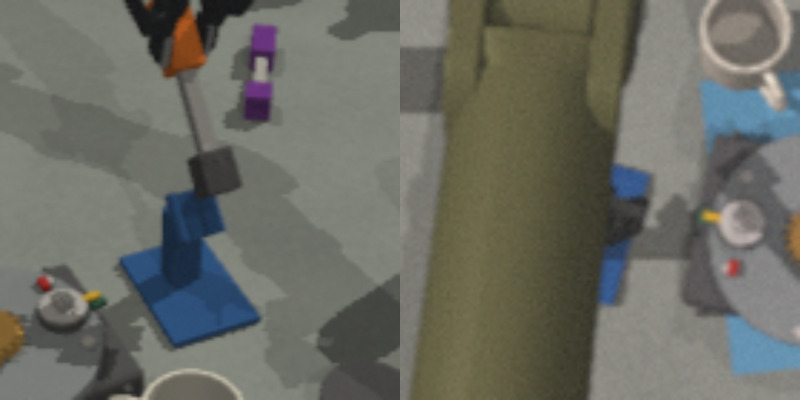

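The key hangs nose-down just above the channel (crop: socket at 215,170, channel at 195,210), orange handle still in the fingers. I check its axis numerically against the prediction.

```bash
python3 - <<'E'
from h import *
s=readout.state(); rel=np.load("rel.npy"); rel[1]=0
R0=Ro.from_rotvec(s["tcp_rot"]).as_matrix(); k=s["ee_pos"]+R0@rel
a=np.radians(30); Kx=np.sin(a)*R0[:,2]-np.cos(a)*R0[:,0]; Ky=R0[:,1]; Kz=np.cross(Kx,Ky)
print("pitch,yaw",np.degrees(np.arcsin(-Kx[2])),np.degrees(np.arctan2(Kx[1],Kx[0])))
p,d=viewer.capture("scene"); P=cloud("scene",d)
q=(P-k)@np.c_[Kx,Ky,Kz]; 
for lo,hi in((-.02,.045),(.055,.08)):
    m=(q[...,0]>lo)&(q[...,0]<hi)&(abs(q[...,1])<.03)&(abs(q[...,2])<.03)
    v=q[m]; print(len(v),v.mean(0).round(4),np.percentile(v,[5,95],0).round(4).tolist(),"dy/dx dz/dx",np.polyfit(v[:,0],v[:,1:],1)[0].round(3))
m=(abs(q[...,1])<.03)&(abs(q[...,2])<.03)&(q[...,0]>0)&(q[...,0]<.12); print("nose end",np.percentile(q[m][:,0],[90,98,100]))
E
```

```text
pitch,yaw 45.1955019524899 -16.306880443303974
213 [ 0.0126 -0.0011  0.0055] [[-0.0167, -0.0066, -0.0039], [0.0416, 0.007, 0.0099]] dy/dx dz/dx [ 0.002 -0.009]
179 [ 0.0673 -0.0033  0.0111] [[0.0562, -0.0147, -0.0094], [0.0785, 0.0141, 0.0174]] dy/dx dz/dx [0.024 0.031]
nose end [0.07755466 0.08185302 0.0821488 ]
```

```bash
python3 - <<'E'
from h import *
rel=np.load("rel.npy"); rel[1]=0
K=kframe(ryaw,np.pi/4); R=tool(K,np.radians(30)); 
for z in(.05,.001): plan(np.r_[rest,.095]-.006*K[:,0]+z*K[:,2]-R@rel,R,4,g=0)
E
```

```text
n 4 xyz/row [ 0.0404 -0.0138 -0.1075] ang/row [-4.0e-05 -2.6e-04 -1.3e-04] | mm [ 32.3 -11.  -86. ] deg [-0.  -0.2 -0.1] lim 23.129758674090784 0.05347164110927342
n 4 xyz/row [-0.0012 -0.0016 -0.1508] ang/row [-4.0e-05 -2.6e-04 -1.3e-04] | mm [  -1.    -1.3 -120.6] deg [-0.  -0.2 -0.1] lim 30.163733504270215 0.05347164110927342
```

Request:
move_arm(
  gripper=[-1,-1,-1,-1,-1,-1,-1,-1,-1,-1,-1],
  xyz=[
    [0.0404,-0.0138,-0.1075],
    [0.0404,-0.0138,-0.1075],
    [0.0404,-0.0138,-0.1075],
    [0.0404,-0.0138,-0.1075],
    [0,0,0],
    [-0.0416,0.0121,-0.0433],
    [-0.0416,0.0121,-0.0433],
    [-0.0416,0.0121,-0.0433],
    [-0.021,0.006,-0.0217],
    [-0.0208,0.006,-0.0216],
    [0,0,0],
  ],
  angular=[
    [0,0,0],
    [0,0,0],
    [0,0,0],
    [0,0,0],
    [0,0,0],
    [0,0,0],
    [0,0,0],
    [0,0,0],
    [0,0,0],
    [0,0,0],
    [0,0,0],
  ],
)

```text
time: 5.3
ee_pos: [0.5536, 0.0191, 0.1241]
tcp_rot: [-0.406, -2.849, -0.053]
wrist_force: [-0.4, -0.3, -2.8]
grip_width: 0.0286
grasp_force: 79.5
```

```bash
python3 - <<'E'
from h import *
s=readout.state(); rel=np.load("rel.npy"); rel[1]=0
K=kframe(ryaw,np.pi/4); R=tool(K,np.radians(30)); R0=Ro.from_rotvec(s["tcp_rot"]).as_matrix()
print("key_shaft in seat",(K.T@(s["ee_pos"]+R0@rel-np.r_[rest,.095])).round(4),"force seat",(K.T@s["wrist_force"]).round(1),np.degrees((Ro.from_matrix(R).inv()*Ro.from_matrix(R0)).as_rotvec()).round(2))
p,d=viewer.capture("scene"); cv2.imwrite("pics/p2.png",cv2.resize(p[130:250,280:400],(600,600),interpolation=cv2.INTER_CUBIC))
E
```

```text
key_shaft in seat [-0.0066 -0.0005  0.0009] force seat [ 1.8 -0.4 -2.2] [ 0.06  0.21 -0.06]
```

View pics/p2.png

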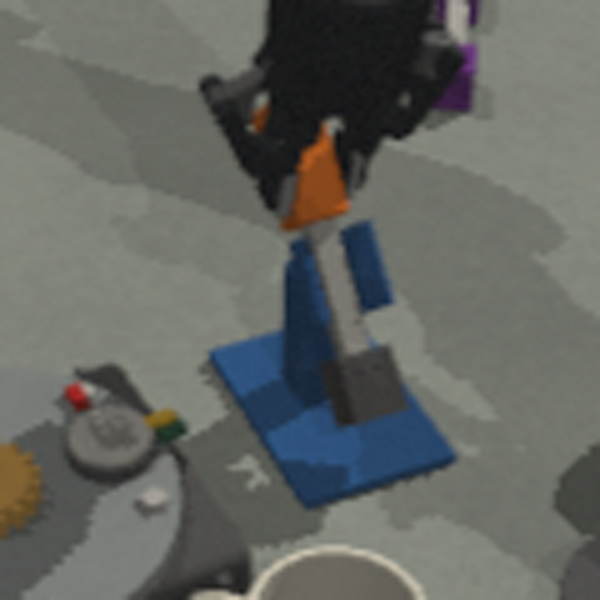

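The shaft lies between the channel walls (crop 340,290) with the socket clear below. I release and back off.

```bash
python3 - <<'E'
from h import *
R0=Ro.from_rotvec(readout.state()["tcp_rot"]).as_matrix(); print((-R0[:,2]*.15/.2/5).round(4))
E
```

```text
[ 0.0376 -0.0109  0.1448]
```

Request:
move_arm(
  gripper=[0.2,0.4,0.6,0.8,1,1,1,1,1],
  xyz=[
    [0,0,0],
    [0,0,0],
    [0,0,0],
    [0,0,0],
    [0,0,0],
    [0,0,0],
    [0,0,0],
    [0,0,0],
    [0,0,0],
  ],
  angular=[
    [0,0,0],
    [0,0,0],
    [0,0,0],
    [0,0,0],
    [0,0,0],
    [0,0,0],
    [0,0,0],
    [0,0,0],
    [0,0,0],
  ],
)

```text
time: 6.1
ee_pos: [0.5546, 0.0179, 0.1239]
tcp_rot: [-0.409, -2.85, -0.052]
wrist_force: [-0.5, -0.5, -0.0]
grip_width: 0.0852
grasp_force: 0.0
```

Request:
move_arm(
  gripper=[1,1,1,1,1,1,1],
  xyz=[
    [0.0376,-0.0109,0.1448],
    [0.0376,-0.0109,0.1448],
    [0.0376,-0.0109,0.1448],
    [0.0376,-0.0109,0.1448],
    [0.0376,-0.0109,0.1448],
    [0,0,0],
    [0,0,0],
  ],
  angular=[
    [0,0,0],
    [0,0,0],
    [0,0,0],
    [0,0,0],
    [0,0,0],
    [0,0,0],
    [0,0,0],
  ],
)

```text
time: 6.68
ee_pos: [0.5933, 0.0065, 0.2704]
tcp_rot: [-0.41, -2.854, -0.053]
wrist_force: [0.1, -0.3, -0.6]
grip_width: 0.0855
grasp_force: 0.0
```

```bash
python3 - <<'E'
from h import *
K=kframe(ryaw,np.pi/4); S=np.r_[rest,.095]
p,d=viewer.capture("scene"); P=cloud("scene",d); q=(P-S)@K
h=cv2.cvtColor(p,cv2.COLOR_BGR2HSV); m=(h[...,0]<16)&(h[...,0]>3)&(h[...,1]>150)&(np.abs(q)<.12).all(-1); v=q[m]
print("handle",len(v),np.percentile(v,[3,50,97],0).round(4).tolist())
m=(q[...,0]>.035)&(q[...,0]<.12)&(abs(q[...,1])<.03)&(abs(q[...,2])<.03); v=q[m]; print("socket",np.percentile(v,[3,50,97],0).round(4).tolist())
R=tool(K,np.pi/2); print(R.round(2).tolist())
plan(S-.165*K[:,0],R,11)
plan(S-.0545*K[:,0],R,11)
E
```

```text
handle 324 [[-0.0849, -0.0154, -0.008], [-0.0553, -0.0053, 0.0134], [-0.026, 0.011, 0.0169]]
socket [[0.0407, -0.026, -0.0282], [0.0809, -0.0027, -0.0126], [0.1187, 0.0265, 0.0162]]
[[-0.68, 0.28, 0.68], [0.2, 0.96, -0.2], [-0.71, 0.0, -0.71]]
n 11 xyz/row [-0.048   0.0147 -0.032 ] ang/row [-8.500e-03 -2.915e-02  3.000e-05] | mm [-105.6   32.3  -70.5] deg [-16.8 -57.7   0.1] lim 11.91027866123092 5.466121214304959
n 11 xyz/row [-0.0139  0.0047 -0.0676] ang/row [-8.500e-03 -2.915e-02  3.000e-05] | mm [ -30.6   10.3 -148.6] deg [-16.8 -57.7   0.1] lim 13.826662167389577 5.466121214304959
```

Request:
move_arm(
  gripper=[1,1,1,1,1,1,1,1,1,1,1,1,1],
  xyz=[
    [-0.048,0.0147,-0.032],
    [-0.048,0.0147,-0.032],
    [-0.048,0.0147,-0.032],
    [-0.048,0.0147,-0.032],
    [-0.048,0.0147,-0.032],
    [-0.048,0.0147,-0.032],
    [-0.048,0.0147,-0.032],
    [-0.048,0.0147,-0.032],
    [-0.048,0.0147,-0.032],
    [-0.048,0.0147,-0.032],
    [-0.048,0.0147,-0.032],
    [0,0,0],
    [0,0,0],
  ],
  angular=[
    [-0.0085,-0.0292,0],
    [-0.0085,-0.0292,0],
    [-0.0085,-0.0292,0],
    [-0.0085,-0.0292,0],
    [-0.0085,-0.0292,0],
    [-0.0085,-0.0292,0],
    [-0.0085,-0.0292,0],
    [-0.0085,-0.0292,0],
    [-0.0085,-0.0292,0],
    [-0.0085,-0.0292,0],
    [-0.0085,-0.0292,0],
    [0,0,0],
    [0,0,0],
  ],
)

```text
time: 7.82
ee_pos: [0.519, 0.0429, 0.1951]
tcp_rot: [0.358, 2.445, -0.142]
wrist_force: [0.2, -0.0, -0.3]
grip_width: 0.0855
grasp_force: 0.0
```

```bash
python3 - <<'E'
from h import *
K=kframe(ryaw,np.pi/4); S=np.r_[rest,.095]; R=tool(K,np.pi/2); print(readout.state()["q"].round(2))
p,d=viewer.capture("wrist"); cv2.imwrite("pics/w2.png",p)
plan(S-.165*K[:,0],R,1)
plan(S-.0545*K[:,0],R,5)
E
```

```text
[-0.25 -0.3  -0.16  2.31  0.62  0.69  0.47]
n 1 xyz/row [-0.169  -0.0196  0.005 ] ang/row [-0.00706 -0.03353  0.00374] | mm [-33.8  -3.9   1. ] deg [-1.3 -6.   0.7] lim 34.03935728570525 6.204438790579424
n 5 xyz/row [ 0.0412 -0.0259 -0.0771] ang/row [-0.00141 -0.00671  0.00075] | mm [ 41.2 -25.9 -77.1] deg [-1.3 -6.   0.7] lim 18.236975020271363 1.2408877581158848
```

View pics/w2.png

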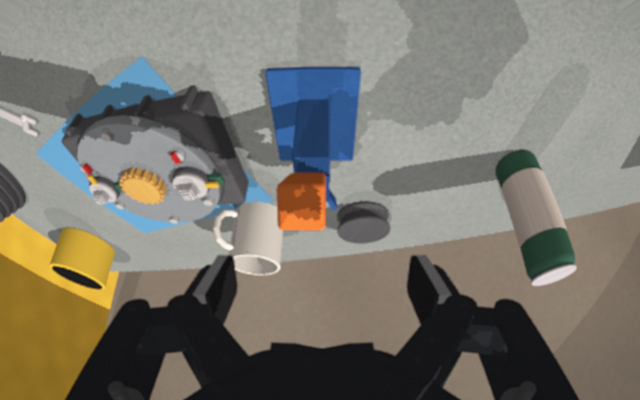

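The wrist view shows the handle's end face at (301,200), left of the finger midpoint (323). The arm sits on its joint‑2 limit, so it is a bit short of the target, but the fingers still straddle the handle.

Request:
move_arm(
  gripper=[1,1,1,1,1,1,1],
  xyz=[
    [0.0412,-0.0259,-0.0771],
    [0.0412,-0.0259,-0.0771],
    [0.0412,-0.0259,-0.0771],
    [0.0412,-0.0259,-0.0771],
    [0.0412,-0.0259,-0.0771],
    [0,0,0],
    [0,0,0],
  ],
  angular=[
    [-0.0014,-0.0067,0.0008],
    [-0.0014,-0.0067,0.0008],
    [-0.0014,-0.0067,0.0008],
    [-0.0014,-0.0067,0.0008],
    [-0.0014,-0.0067,0.0008],
    [0,0,0],
    [0,0,0],
  ],
)

```text
time: 8.45
ee_pos: [0.5628, 0.0171, 0.121]
tcp_rot: [0.336, 2.335, -0.138]
wrist_force: [-0.2, -0.2, 0.2]
grip_width: 0.0855
grasp_force: 0.0
```

```bash
python3 - <<'E'
from h import *
K=kframe(ryaw,np.pi/4); S=np.r_[rest,.095]; R=tool(K,np.pi/2); s=readout.state(); print(s["q"].round(2),s["wrist_force"])
plan(S-.0545*K[:,0],R,2)
print((K.T@(s["ee_pos"]-S)).round(4))
E
```

```text
[-0.09 -0.11 -0.25  2.4   1.19  0.44 -0.07] [-0.23009896 -0.24296822  0.17364223]
n 2 xyz/row [-0.0027  0.0003 -0.0024] ang/row [-7.0e-05  1.9e-04  1.2e-04] | mm [-1.1  0.1 -0.9] deg [-0.   0.1  0. ] lim 0.7151544545285251 0.04239657240624157
[-0.0354  0.0002  0.0014]
```

Request:
move_arm(
  gripper=[-1,-1,-1,-1,-1,-1,-1,-1],
  xyz=[
    [-0.003,0,-0.003],
    [0,0,0],
    [0,0,0],
    [0,0,0],
    [0,0,0],
    [0,0,0],
    [0,0,0],
    [0,0,0],
  ],
  angular=[
    [0,0,0],
    [0,0,0],
    [0,0,0],
    [0,0,0],
    [0,0,0],
    [0,0,0],
    [0,0,0],
    [0,0,0],
  ],
  newtons=90,
)

```text
time: 9.12
ee_pos: [0.5622, 0.0181, 0.1216]
tcp_rot: [0.334, 2.332, -0.136]
wrist_force: [-6.2, -0.6, 6.1]
grip_width: 0.0292
grasp_force: 87.7
```

```bash
python3 - <<'E'
from h import *
K=kframe(ryaw,np.pi/4); S=np.r_[rest,.095]; s=readout.state(); R0=Ro.from_rotvec(s["tcp_rot"]).as_matrix()
print("tcp in seat",(K.T@(s["ee_pos"]-S)).round(4),np.degrees((Ro.from_matrix(tool(K,np.pi/2)).inv()*Ro.from_matrix(R0)).as_rotvec()).round(2),s["wrist_force"])
np.savez("grasp2.npz",p=s["ee_pos"],R=R0)
print("per row out along normal 80mm/4",(K[:,2]*.08/.2/4).round(4))
E
```

```text
tcp in seat [-0.0364  0.001   0.0012] [-0.12 -0.26  0.07] [-6.19007333 -0.56046966  6.11742275]
per row out along normal 80mm/4 [ 0.0679 -0.0198  0.0707]
```

Request:
move_arm(
  gripper=[-1,-1,-1,-1,-1,-1],
  xyz=[
    [0.034,-0.01,0.0354],
    [0.0679,-0.0198,0.0707],
    [0.0679,-0.0198,0.0707],
    [0.0679,-0.0198,0.0707],
    [0.034,-0.01,0.0354],
    [0,0,0],
  ],
  angular=[
    [0,0,0],
    [0,0,0],
    [0,0,0],
    [0,0,0],
    [0,0,0],
    [0,0,0],
  ],
)

```text
time: 9.62
ee_pos: [0.6179, 0.0017, 0.1793]
tcp_rot: [0.337, 2.331, -0.135]
wrist_force: [-0.2, 0.5, -1.4]
grip_width: 0.0295
grasp_force: 88.6
```

```bash
python3 - <<'E'
from h import *
s=readout.state(); print(s["wrist_force"],s["q"].round(2))
R=tool(kframe(np.radians(-18),np.pi/2),np.pi/2); print(R.round(2).tolist())
plan(np.array([.60,-.02,.29]),R,8,g=0)
E
```

```text
[-0.19548932  0.53153818 -1.37000179] [-0.08 -0.1  -0.17  2.26  0.94  0.45  0.27]
[[-0.95, 0.31, 0.0], [0.31, 0.95, -0.0], [-0.0, 0.0, -1.0]]
n 8 xyz/row [-0.0112 -0.0136  0.0692] ang/row [ 0.00914  0.03011 -0.00102] | mm [-17.9 -21.7 110.7] deg [13.2 43.4 -1.5] lim 14.272559977210802 5.6672219545814055
```

Request:
move_arm(
  gripper=[-1,-1,-1,-1,-1,-1,-1,-1,-1,-1,-1,-1,-1,-1,-1,-1,-1,-1,-1],
  xyz=[
    [-0.0112,-0.0136,0.0692],
    [-0.0112,-0.0136,0.0692],
    [-0.0112,-0.0136,0.0692],
    [-0.0112,-0.0136,0.0692],
    [-0.0112,-0.0136,0.0692],
    [-0.0112,-0.0136,0.0692],
    [-0.0112,-0.0136,0.0692],
    [-0.0112,-0.0136,0.0692],
    [-0.025,-0.1383,-0.0167],
    [-0.025,-0.1383,-0.0167],
    [-0.025,-0.1383,-0.0167],
    [-0.025,-0.1383,-0.0167],
    [-0.025,-0.1383,-0.0167],
    [-0.025,-0.1383,-0.0167],
    [-0.025,-0.1383,-0.0167],
    [-0.025,-0.1383,-0.0167],
    [-0.025,-0.1383,-0.0167],
    [0,0,0],
    [0,0,0],
  ],
  angular=[
    [0.0091,0.0301,-0.001],
    [0.0091,0.0301,-0.001],
    [0.0091,0.0301,-0.001],
    [0.0091,0.0301,-0.001],
    [0.0091,0.0301,-0.001],
    [0.0091,0.0301,-0.001],
    [0.0091,0.0301,-0.001],
    [0.0091,0.0301,-0.001],
    [0,0,0],
    [0,0,0],
    [0,0,0],
    [0,0,0],
    [0,0,0],
    [0,0,0],
    [0,0,0],
    [0,0,0],
    [0,0,0],
    [0,0,0],
    [0,0,0],
  ],
)

```text
time: 11.2
ee_pos: [0.5542, -0.2741, 0.2442]
tcp_rot: [0.484, 3.021, -0.047]
wrist_force: [-0.7, 1.3, -1.9]
grip_width: 0.0291
grasp_force: 89.5
```

```bash
python3 - <<'E'
from h import *
s=readout.state(); print(s["q"].round(2)); R=tool(kframe(np.radians(-18),np.pi/2),np.pi/2)
plan(np.array([.5552,-.269,.26]),R,1,g=0)
p,d=viewer.capture("wrist"); cv2.imwrite("pics/w3.png",p); np.savez("w3.npz",p=p,d=d)
p,d=viewer.capture("scene"); P=cloud("scene",d); np.savez("s3.npz",p=p,d=d)
# key socket in tool frame from scene depth
R0=Ro.from_rotvec(s["tcp_rot"]).as_matrix(); q=(P-s["ee_pos"])@R0
for lo,hi in((.02,.08),(.088,.115)):
    m=(q[...,2]>lo)&(q[...,2]<hi)&(abs(q[...,0])<.03)&(abs(q[...,1])<.03); v=q[m]; print(len(v),np.percentile(v,[3,50,97],0).round(4).tolist(),np.polyfit(v[:,2],v[:,:2],1)[0].round(3))
m=(abs(q[...,0])<.025)&(abs(q[...,1])<.025)&(q[...,2]<.15); print("nose",np.percentile(q[m][:,2],[98,100]))
p,d=viewer.capture("top"); np.savez("t3.npz",p=p,d=d)
E
```

```text
[ 0.21  0.18  0.23  1.61 -0.04  1.27  1.7 ]
n 1 xyz/row [0.0051 0.0257 0.079 ] ang/row [0.01374 0.02419 0.00123] | mm [ 1.   5.1 15.8] deg [2.5 4.4 0.2] lim 16.63920746859415 5.012827774610686
169 [[-0.0071, -0.0039, 0.0225], [-0.0045, 0.0023, 0.049], [0.0019, 0.0095, 0.0778]] [ 0.006 -0.011]
148 [[-0.0143, -0.0122, 0.0888], [-0.0116, 0.0009, 0.1018], [0.0028, 0.0167, 0.1148]] [ 0.042 -0.054]
nose [0.10886503 0.11863527]
```

View pics/w3.png

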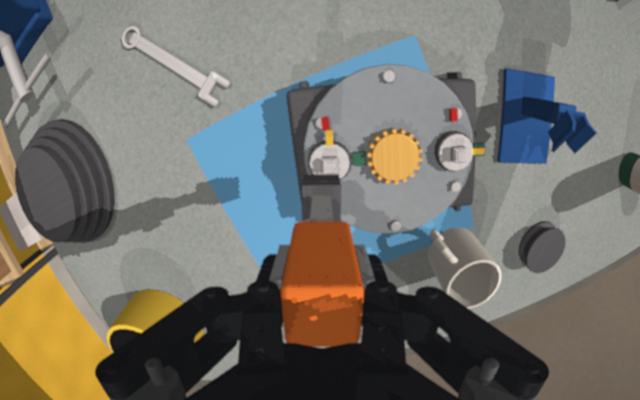

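The wrist view shows the key in hand over the loose screw (head at 330,160, yellow pointer at 329,138, red mark at 323,123). The hub is at (394,156) and the locked screw at (455,152).

```bash
cat >> h.py <<'E'
def castw(uv,z):
    K,R,t=cal("wrist"); uv=np.atleast_2d(np.float64(uv)); C=-R.T@t
    x=(uv-K[:2,2])/[K[0,0],K[1,1]]; r=np.linalg.norm(x,axis=1,keepdims=True)
    d=np.c_[x/r*np.sin(r),np.cos(r)]@R
    return C+d*((z-C[2])/d[:,2])[:,None]
E
python3 - <<'E'
from h import *
p=np.load("w3.npz")["p"]; h=cv2.cvtColor(p,cv2.COLOR_BGR2HSV)
def cnts(m): return [c for c in cv2.findContours(m,cv2.RETR_EXTERNAL,cv2.CHAIN_APPROX_NONE)[0]]
def fit(uv,z,r=None):
    q=castw(uv.reshape(-1,2),z)[:,:2].astype(np.float32); return cv2.minEnclosingCircle(q)
m=cv2.inRange(h,(12,120,110),(26,255,255)); m[:, :350]=0; m[:,440:]=0; m[200:]=0
c=max(cnts(m),key=cv2.contourArea); hub=fit(c,.069); print("hub",hub)
w=((h[...,1]<45)&(h[...,2]>135)).astype(np.uint8)
for nm,(x0,x1,y0,y1) in dict(b=(432,478,130,176),a=(300,356,138,190)).items():
    mm=np.zeros_like(w); mm[y0:y1,x0:x1]=w[y0:y1,x0:x1]; mm=cv2.morphologyEx(mm,cv2.MORPH_OPEN,np.ones((3,3),np.uint8)); c=max(cnts(mm),key=cv2.contourArea)
    print(nm,cv2.boundingRect(c),fit(c,.069))
m=cv2.inRange(h,(18,130,110),(34,255,255)); 
for nm,(x0,x1,y0,y1) in dict(b=(470,492,140,162),a=(316,342,126,150)).items():
    mm=np.zeros_like(w); mm[y0:y1,x0:x1]=m[y0:y1,x0:x1]; pts=np.argwhere(mm)[:,::-1]; print("yellow",nm,len(pts),castw(pts,.066).mean(0).round(4))
t=np.load("t3.npz")
# same hub fit in top0 / scene0
for n in("top","scene"):
    I=np.load(n+"0.npz")["p"]; hh=cv2.cvtColor(I,cv2.COLOR_BGR2HSV); m=cv2.inRange(hh,(12,120,110),(26,255,255)); x,y=((366,211) if n=="top" else (275,226)); k=np.zeros_like(m); k[y-14:y+15,x-16:x+17]=m[y-14:y+15,x-16:x+17]
    c=max(cnts(k),key=cv2.contourArea); q=cast(n,c.reshape(-1,2),.069)[:,:2].astype(np.float32); print(n,cv2.minEnclosingCircle(q))
E
```

```text
hub ((0.5665675401687622, -0.19739112257957458), 0.030516091734170914)
b (432, 134, 41, 42) ((0.5848323106765747, -0.1350308358669281), 0.029699411243200302)
a (310, 145, 46, 37) ((0.5580346584320068, -0.26100072264671326), 0.02712663821876049)
yellow b 76 [ 0.5879 -0.1     0.066 ]
yellow a 106 [ 0.5279 -0.2574  0.066 ]
top ((0.5673208236694336, -0.2011377066373825), 0.028437839820981026)
scene ((0.5709248185157776, -0.20234356820583344), 0.02998782880604267)
```

```bash
cat >> h.py <<'E'
def cnts(m): return cv2.findContours(m,cv2.RETR_EXTERNAL,cv2.CHAIN_APPROX_NONE)[0]
E
python3 - <<'E'
from h import *
s=readout.state(); print(s["time"],s["ee_pos"],s["joint_velocities"].round(3))
p,d=viewer.capture("wrist"); h=cv2.cvtColor(p,cv2.COLOR_BGR2HSV)
m=cv2.inRange(h,(12,120,110),(26,255,255)); m[:, :350]=0; m[:,440:]=0; m[200:]=0
c=max(cnts(m),key=cv2.contourArea); print("hub",cv2.minEnclosingCircle(castw(c.reshape(-1,2),.069)[:,:2].astype(np.float32)))
m=cv2.inRange(h,(18,130,110),(34,255,255))
for nm,(x0,x1,y0,y1) in dict(b=(466,494,138,164),a=(314,344,124,150)).items():
    mm=np.zeros_like(m); mm[y0:y1,x0:x1]=m[y0:y1,x0:x1]; pts=np.argwhere(mm)[:,::-1]; print("yellow",nm,len(pts),castw(pts,.066).mean(0).round(4))
p,d=viewer.capture("scene"); P=cloud("scene",d)
R0=Ro.from_rotvec(s["tcp_rot"]).as_matrix(); q=(P-s["ee_pos"])@R0
for lo,hi in((.02,.08),(.088,.115)):
    m=(q[...,2]>lo)&(q[...,2]<hi)&(abs(q[...,0])<.03)&(abs(q[...,1])<.03); v=q[m]; print(len(v),np.percentile(v,[3,50,97],0).round(4).tolist())
plan(np.array([.555,-.27,.26]),tool(kframe(np.radians(-18),np.pi/2),np.pi/2),2,g=0)
E
```

```text
11.35 [ 0.55651329 -0.27030752  0.24522384] [-0.008 -0.003 -0.002 -0.006  0.002 -0.002  0.004]
hub ((0.5640884637832642, -0.20132966339588165), 0.03057274781167507)
yellow b 77 [ 0.5858 -0.1047  0.066 ]
yellow a 98 [ 0.5252 -0.2609  0.066 ]
172 [[-0.0066, -0.0064, 0.0216], [-0.004, 0.0, 0.0496], [0.0045, 0.0071, 0.0783]]
147 [[-0.0137, -0.0146, 0.0885], [-0.0115, -0.0009, 0.1017], [0.0049, 0.0143, 0.1144]]
n 2 xyz/row [-0.0046  0.0011  0.0357] ang/row [ 0.00678  0.01264 -0.00051] | mm [-1.8  0.4 14.3] deg [ 2.4  4.5 -0.2] lim 7.20143550864018 2.5827471120631538
```

```bash
python3 - <<'E'
from h import *
plan(np.array([.5543,-.2706,.215]),tool(kframe(np.radians(-19),np.pi/2),np.pi/2),3,g=0)
E
```

```text
n 3 xyz/row [-0.0042 -0.0003 -0.0512] ang/row [ 0.00459  0.00838 -0.00219] | mm [ -2.5  -0.2 -30.7] deg [ 2.5  4.5 -1.2] lim 10.274672882780179 1.765419722556799
```

Request:
move_arm(
  gripper=[-1,-1,-1,-1,-1,-1,-1],
  xyz=[
    [-0.0042,-0.0003,-0.0512],
    [-0.0042,-0.0003,-0.0512],
    [-0.0042,-0.0003,-0.0512],
    [0,0,0],
    [0,0,0],
    [0,0,0],
    [0,0,0],
  ],
  angular=[
    [0.0046,0.0084,-0.0022],
    [0.0046,0.0084,-0.0022],
    [0.0046,0.0084,-0.0022],
    [0,0,0],
    [0,0,0],
    [0,0,0],
    [0,0,0],
  ],
)

```text
time: 12.03
ee_pos: [0.5542, -0.2722, 0.2163]
tcp_rot: [0.521, 3.096, -0.002]
wrist_force: [-0.7, 0.1, -2.9]
grip_width: 0.0288
grasp_force: 89.4
```

```bash
python3 - <<'E'
from h import *
s=readout.state(); print(s["ee_pos"],s["joint_velocities"].round(3),s["wrist_force"])
plan(np.array([.5543,-.2706,.19]),tool(kframe(np.radians(-19),np.pi/2),np.pi/2),5,g=0)
p,d=viewer.capture("scene"); P=cloud("scene",d); R0=Ro.from_rotvec(s["tcp_rot"]).as_matrix(); q=(P-s["ee_pos"])@R0
for lo,hi in((.02,.08),(.088,.115)):
    m=(q[...,2]>lo)&(q[...,2]<hi)&(abs(q[...,0])<.03)&(abs(q[...,1])<.03); v=q[m]; print(len(v),np.percentile(v,[3,50,97],0).round(4).tolist())
cv2.imwrite("pics/s4.png",cv2.resize(p[150:270,190:350],(800,600),interpolation=cv2.INTER_CUBIC))
E
```

```text
[ 0.55424478 -0.27215845  0.21628553] [ 0.    -0.003  0.002 -0.001 -0.002  0.002 -0.001] [-0.74906037  0.09207912 -2.9497548 ]
n 5 xyz/row [ 0.0001  0.0016 -0.0263] ang/row [9.0e-05 1.2e-04 1.2e-04] | mm [  0.1   1.6 -26.3] deg [0.1 0.1 0.1] lim 5.266349647983048 0.03432924896049398
147 [[-0.0062, -0.0064, 0.0217], [-0.0042, 0.0002, 0.0501], [0.0021, 0.0071, 0.0786]]
121 [[-0.0137, -0.0145, 0.0886], [-0.0113, -0.0004, 0.1011], [-0.0076, 0.0141, 0.1138]]
```

View pics/s4.png

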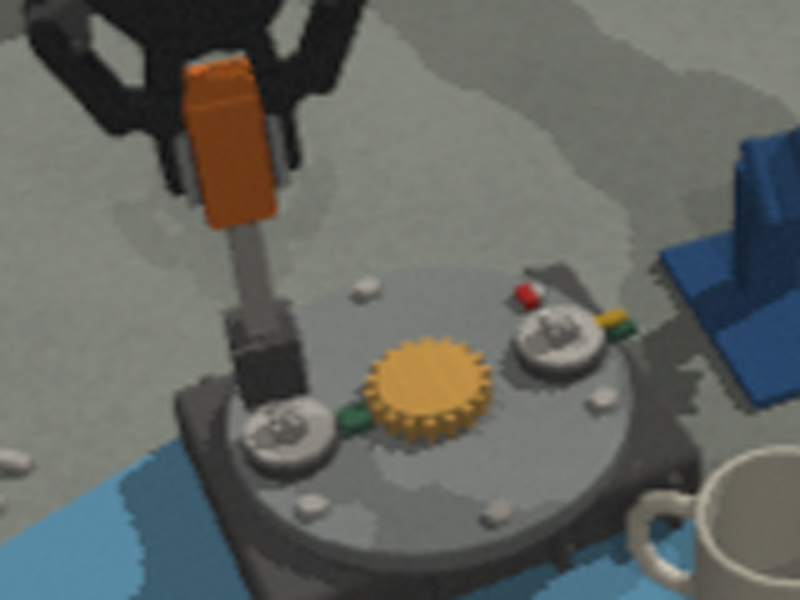

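The socket (crop 265,350) hovers above the loose screw's washer (290,435). I lower it with a small y correction.

Request:
move_arm(
  gripper=[-1,-1,-1,-1,-1,-1,-1,-1],
  xyz=[
    [0,0.008,0],
    [0,0,-0.025],
    [0,0,-0.025],
    [0,0,-0.02],
    [0,0,-0.02],
    [0,0,-0.02],
    [0,0,0],
    [0,0,0],
  ],
  angular=[
    [0,0,0],
    [0,0,0],
    [0,0,0],
    [0,0,0],
    [0,0,0],
    [0,0,0],
    [0,0,0],
    [0,0,0],
  ],
)

```text
time: 12.75
ee_pos: [0.5541, -0.271, 0.1943]
tcp_rot: [0.522, 3.096, -0.001]
wrist_force: [-0.9, 0.7, 4.3]
grip_width: 0.0294
grasp_force: 90.4
```

Request:
move_arm(
  gripper=[-1,-1,-1,-1],
  xyz=[
    [0,0,-0.015],
    [0,0,-0.01],
    [0,0,0],
    [0,0,0],
  ],
  angular=[
    [0,0,0],
    [0,0,0],
    [0,0,0],
    [0,0,0],
  ],
)

```text
time: 13.08
ee_pos: [0.5548, -0.2714, 0.1937]
tcp_rot: [0.522, 3.093, -0.002]
wrist_force: [-5.5, 2.3, 22.2]
grip_width: 0.0291
grasp_force: 92.9
```

Request:
move_arm(
  gripper=[-1,-1,-1,-1,-1,-1],
  xyz=[
    [0,0,0.012],
    [-0.006,0.002,0],
    [-0.006,0.002,0],
    [0,0,-0.01],
    [0,0,0],
    [0,0,0],
  ],
  angular=[
    [0,0,0],
    [0,0,0],
    [0,0,0],
    [0,0,0],
    [0,0,0],
    [0,0,0],
  ],
)

```text
time: 13.58
ee_pos: [0.5537, -0.271, 0.1938]
tcp_rot: [0.521, 3.09, -0.003]
wrist_force: [-2.2, 2.0, 18.0]
grip_width: 0.0292
grasp_force: 92.4
```

```bash
python3 - <<'E'
from h import *
s=readout.state(); print(s["wrist_torque"].round(2)); R0=Ro.from_rotvec(s["tcp_rot"]).as_matrix(); print(R0.round(3).tolist())
p,d=viewer.capture("scene"); P=cloud("scene",d); q=(P-s["ee_pos"])@R0; cv2.imwrite("pics/s5.png",cv2.resize(p[180:260,220:300],(600,600),interpolation=cv2.INTER_CUBIC))
h=cv2.cvtColor(p,cv2.COLOR_BGR2HSV); m=(h[...,0]<16)&(h[...,0]>3)&(h[...,1]>150)&(abs(q)<.08).all(-1); v=q[m]; print("handle z in tool",np.percentile(v[:,2],[1,3,50,97,99]).round(4))
m=(abs(q[...,0])<.02)&(abs(q[...,1])<.02)&(q[...,2]>.02)&(q[...,2]<.14); v=q[m]; f=[(round(z,3),v[(v[:,2]>z)&(v[:,2]<z+.005)][:,:2].min(0).round(4).tolist()) for z in np.arange(.06,.13,.005) if ((v[:,2]>z)&(v[:,2]<z+.005)).any()]; print(f)
E
```

```text
[ 0.55  0.83 -0.01]
[[-0.945, 0.328, 0.007], [0.328, 0.945, -0.003], [-0.008, -0.0, -1.0]]
handle z in tool [-0.0602 -0.0538 -0.034   0.0076  0.0094]
[(np.float64(0.06), [-0.0044, -0.0064]), (np.float64(0.065), [-0.0061, -0.005]), (np.float64(0.07), [-0.0046, -0.0063]), (np.float64(0.075), [-0.0081, -0.0063]), (np.float64(0.08), [-0.0127, -0.0145]), (np.float64(0.085), [-0.0127, -0.0144]), (np.float64(0.09), [-0.0135, -0.0145]), (np.float64(0.095), [-0.0132, -0.0146]), (np.float64(0.1), [-0.0138, -0.0146]), (np.float64(0.105), [-0.012, -0.0141]), (np.float64(0.11), [-0.0128, -0.0146]), (np.float64(0.115), [-0.0111, -0.0146]), (np.float64(0.12), [-0.0165, -0.0161]), (np.float64(0.125), [-0.0193, -0.0183]), (np.float64(0.13), [-0.0195, -0.0193])]
```

```bash
python3 - <<'E'
from h import *
for n in("top","scene"):
    I=np.load(n+"0.npz"); P=cloud(n,I["d"])
    for nm,c,r,z in(("cover",(.568,-.2),.108,.055),("hub",(.568,-.2),.037,.069),("washA",(.5535,-.27),.026,.067),("washB",(.582,-.133),.026,.067)):
        D=np.hypot(P[...,0]-c[0],P[...,1]-c[1]); m=(D<r)&(abs(P[...,2]-z)<.0045)
        q=P[m]; C=cv2.minEnclosingCircle(q[:,:2].astype(np.float32)); lo,hi=np.percentile(q[:,:2],[2,98],0); print(n,nm,len(q),np.round(C[0],4),round(C[1],4),"mid",((lo+hi)/2).round(4),"half",((hi-lo)/2).round(4),"zmed",np.median(q[:,2]).round(4))
    for nm,c in(("headA",(.5535,-.27)),("headB",(.582,-.133))):
        m=(np.hypot(P[...,0]-c[0],P[...,1]-c[1])<.02)&(P[...,2]>.0755)&(P[...,2]<.09); q=P[m]; print(n,nm,len(q),q.mean(0).round(4))
E
```

```text
top cover 2252 [ 0.5678 -0.2   ] 0.0982 mid [ 0.5676 -0.1998] half [0.0891 0.0876] zmed 0.0563
top hub 243 [ 0.5669 -0.2038] 0.0325 mid [ 0.5688 -0.2011] half [0.0254 0.0264] zmed 0.07
top washA 140 [ 0.5515 -0.2695] 0.0241 mid [ 0.5521 -0.2683] half [0.0209 0.0197] zmed 0.0677
top washB 131 [ 0.5827 -0.1312] 0.0232 mid [ 0.5831 -0.1315] half [0.0209 0.0196] zmed 0.0678
top headA 26 [ 0.553  -0.2676  0.0815]
top headB 26 [ 0.5809 -0.1322  0.0817]
scene cover 2787 [ 0.5703 -0.1961] 0.1017 mid [ 0.5715 -0.2044] half [0.0891 0.0862] zmed 0.055
scene hub 318 [ 0.5688 -0.2   ] 0.0305 mid [ 0.5696 -0.2012] half [0.0245 0.0261] zmed 0.0684
scene washA 177 [ 0.5533 -0.2667] 0.0239 mid [ 0.5541 -0.2686] half [0.0204 0.0197] zmed 0.0667
scene washB 146 [ 0.5839 -0.1312] 0.0233 mid [ 0.5841 -0.1316] half [0.0192 0.0204] zmed 0.0668
scene headA 35 [ 0.5568 -0.2689  0.0794]
scene headB 31 [ 0.5857 -0.1323  0.079 ]
```

Request:
move_arm(
  gripper=[-1,-1,-1,-1,-1,-1,-1,-1],
  xyz=[
    [0,0,0.025],
    [0,0,0.015],
    [0.001,0.006,0],
    [0.001,0.006,0],
    [0,0,0],
    [0,0,0],
    [0,0,0],
    [0,0,0],
  ],
  angular=[
    [0,0,0],
    [0,0,0],
    [0,0,0.008],
    [0,0,0.009],
    [0,0,0],
    [0,0,0],
    [0,0,0],
    [0,0,0],
  ],
  newtons=110,
)

```text
time: 14.3
ee_pos: [0.5518, -0.2687, 0.1969]
tcp_rot: [0.441, 3.11, -0.003]
wrist_force: [-0.4, -3.5, 3.3]
grip_width: 0.0288
grasp_force: 108.9
```

```bash
cat > kc.py <<'E'
from h import *
s=readout.state(); R0=Ro.from_rotvec(s["tcp_rot"]).as_matrix(); print(s["ee_pos"].round(4),s["wrist_force"].round(1),s["wrist_torque"].round(2),"yaw",np.degrees(np.arctan2(-R0[0,1],R0[1,1])).round(1))
p,d=viewer.capture("scene"); P=cloud("scene",d); q=(P-s["ee_pos"])@R0
for lo,hi in((.03,.075),(.088,.108)):
    m=(q[...,2]>lo)&(q[...,2]<hi)&(abs(q[...,0])<.03)&(abs(q[...,1])<.03); v=q[m]; print(len(v),np.percentile(v[:,:2],[2,98],0).round(4).tolist(),"slopes of near face",np.polyfit(v[:,2],v[:,:2],1)[0].round(3))
m=(abs(q[...,0])<.018)&(abs(q[...,1])<.018)&(q[...,2]>.02)&(q[...,2]<.14); v=q[m]
c=v[abs(v[:,0]+.0138)<.003]; print("socket -x face z range in tool",np.percentile(c[:,2],[1,3,97,99]).round(4))
k=np.array([.0012,.0003,0]); print("socket centre world",(s["ee_pos"]+R0@(k+[0,0,.115])).round(4))
E
python3 kc.py
```

```text
[ 0.5518 -0.2687  0.1969] [-0.4 -3.5  3.3] [-1.1  -0.01 -0.04] yaw -16.1
110 [[-0.0065, -0.0067], [0.0065, 0.0071]] slopes of near face [ 0.028 -0.002]
93 [[-0.0137, -0.015], [0.0076, 0.0143]] slopes of near face [-0.005 -0.083]
socket -x face z range in tool [0.0812 0.0824 0.134  0.1357]
socket centre world [ 0.5508 -0.2684  0.0819]
```

Request:
move_arm(
  gripper=[-1,-1,-1,-1,-1,-1,-1],
  xyz=[
    [0,0,0.005],
    [0.0045,-0.011,0],
    [0,0,-0.005],
    [0,0,-0.012],
    [0,0,-0.012],
    [0,0,0],
    [0,0,0],
  ],
  angular=[
    [0,0,0],
    [0,0,-0.01],
    [0,0,0],
    [0,0,0],
    [0,0,0],
    [0,0,0],
    [0,0,0],
  ],
)

```text
time: 14.93
ee_pos: [0.5534, -0.268, 0.1962]
tcp_rot: [0.486, 3.102, 0.003]
wrist_force: [-5.4, 2.6, 21.8]
grip_width: 0.0288
grasp_force: 111.8
```

```bash
python3 kc.py
```

```text
[ 0.5534 -0.268   0.1962] [-5.4  2.6 21.8] [0.94 1.65 0.01] yaw -17.8
104 [[-0.0056, -0.0064], [0.0068, 0.0071]] slopes of near face [ 0.043 -0.01 ]
87 [[-0.0127, -0.0145], [0.007, 0.015]] slopes of near face [ 0.054 -0.005]
socket -x face z range in tool [0.0833 0.0837 0.1352 0.1378]
socket centre world [ 0.5526 -0.2672  0.0812]
```

Request:
move_arm(
  gripper=[-1,-1,-1,-1,-1,-1],
  xyz=[
    [0,0,0.05],
    [0,0,0.05],
    [0,0,0],
    [0,0,0],
    [0,0,0],
    [0,0,0],
  ],
  angular=[
    [0,0,0],
    [0,0,0],
    [0,0,0],
    [0,0,0],
    [0,0,0],
    [0,0,0],
  ],
)

```text
time: 15.48
ee_pos: [0.5522, -0.2694, 0.2105]
tcp_rot: [-0.488, -3.101, 0.0]
wrist_force: [-1.0, 0.2, -2.1]
grip_width: 0.0287
grasp_force: 108.5
```

```bash
cat > meas.py <<'E'
from h import *
s=readout.state(); R0=Ro.from_rotvec(s["tcp_rot"]).as_matrix(); print(s["ee_pos"].round(4),s["wrist_force"].round(1),s["wrist_torque"].round(2),s["joint_velocities"].round(3).max())
K,R,t=cal("scene"); p,d=viewer.capture("scene"); P=cloud("scene",d)
# axis-on pixel edges: image columns of shaft / socket vs predicted for key at tool x=y=0
def px(q): return cv2.projectPoints((s["ee_pos"]+R0@np.array(q).T.reshape(3,-1)).T if np.ndim(q)>1 else (s["ee_pos"]+R0@q)[None],R,t,K,None)[0].reshape(-1,2)
g=cv2.cvtColor(p,cv2.COLOR_BGR2HSV).astype(int); q=(P-s["ee_pos"])@R0
near=(abs(q[...,0])<.03)&(abs(q[...,1])<.03)&(q[...,2]>-.07)&(q[...,2]<.125)
ori=near&(g[...,0]<18)&(g[...,1]>140)
for nm,zz,hw in(("shaft",.035,.007),("shaft",.05,.007),("shaft",.065,.007),("socket",.09,.015),("socket",.105,.015)):
    c=px([0,0,zz])[0]; r=int(round(c[1])); cols=np.where(near[r]&(abs(np.arange(640)-c[0])<14))[0]
    w=np.array([px([a*hw,b*hw,zz])[0][0] for a in(-1,1) for b in(-1,1)])
    print(nm,zz,"row",r,"seen",cols.min(),cols.max(),"pred",w.min().round(1),w.max().round(1),"seen-pred mid",((cols.min()+cols.max())/2-(w.min()+w.max())/2).round(2))
a,b=px([0,0,.05])[0],px([.001,0,.05])[0]; c=px([0,.001,.05])[0]; e=px([0,0,.051])[0]; print("px per mm x,y,z",(b-a).round(2),(c-a).round(2),(e-a).round(2))
r=np.where(ori)[0]; print("orange rows",r.min(),r.max(),"pred handle rows (mouth .119): top corners",[px([x,y,-.051])[0].round(1).tolist() for x,y in((-.015,-.015),(.015,.015))],"shoulder",[px([x,y,.014])[0].round(1).tolist() for x,y in((-.015,-.015),(-.015,.015))])
dark=near&(g[...,2]<75)&(q[...,2]>.06); r,cc=np.where(dark); print("dark rows",r.min(),r.max(),"pred socket top",px([-.015,-.015,.084])[0].round(1),"bottom",px([-.015,-.015,.119])[0].round(1))
fit=q[near&(q[...,2]>.025)&(q[...,2]<.075)]; print("shaft x-face slope",np.polyfit(fit[:,2],fit[:,:2],1)[0].round(3))
E
python3 meas.py
```

```text
[ 0.5522 -0.2694  0.2105] [-1.   0.2 -2.1] [-0.02  0.02  0.03] 0.001
shaft 0.035 row 200 seen 237 243 pred 236.2 244.0 seen-pred mid -0.12
shaft 0.05 row 205 seen 238 244 pred 237.3 245.0 seen-pred mid -0.1
shaft 0.065 row 210 seen 239 248 pred 238.3 245.9 seen-pred mid 1.44
socket 0.09 row 219 seen 237 251 pred 235.6 251.7 seen-pred mid 0.34
socket 0.105 row 223 seen 238 251 pred 236.6 252.5 seen-pred mid -0.06
px per mm x,y,z [-0.1  -0.29] [ 0.45 -0.11] [0.06 0.34]
orange rows 163 196 pred handle rows (mouth .119): top corners [[228.0, 174.1], [239.8, 162.5]] shoulder [[233.1, 198.9], [247.2, 195.5]]
dark rows 213 231 pred socket top [238.  222.8] bottom [240.3 233.8]
shaft x-face slope [ 0.026 -0.005]
```

Request:
move_arm(
  gripper=[-1,-1,-1,-1,-1,-1,-1],
  xyz=[
    [0.0115,0,0],
    [0,0,0],
    [0,0,-0.03],
    [0,0,-0.03],
    [0,0,-0.02],
    [0,0,0],
    [0,0,0],
  ],
  angular=[
    [-0.0026,-0.0079,0],
    [0,0,0],
    [0,0,0],
    [0,0,0],
    [0,0,0],
    [0,0,0],
    [0,0,0],
  ],
)

```text
time: 16.12
ee_pos: [0.5547, -0.2696, 0.195]
tcp_rot: [0.485, 3.079, -0.007]
wrist_force: [-0.6, -0.1, -2.6]
grip_width: 0.0289
grasp_force: 108.5
```

```bash
python3 meas.py
```

```text
[ 0.5547 -0.2696  0.195 ] [-0.6 -0.1 -2.6] [ 0.03 -0.02 -0.01] 0.001
shaft 0.035 row 207 seen 239 245 pred 237.9 245.5 seen-pred mid 0.3
shaft 0.05 row 212 seen 240 246 pred 238.9 246.5 seen-pred mid 0.31
shaft 0.065 row 217 seen 241 250 pred 239.9 247.4 seen-pred mid 1.84
socket 0.09 row 225 seen 238 252 pred 237.3 253.2 seen-pred mid -0.27
socket 0.105 row 230 seen 239 253 pred 238.3 254.0 seen-pred mid -0.18
px per mm x,y,z [-0.1  -0.28] [ 0.45 -0.11] [0.07 0.34]
orange rows 169 202 pred handle rows (mouth .119): top corners [[229.6, 180.3], [241.3, 169.0]] shoulder [[234.7, 205.0], [248.7, 201.6]]
dark rows 220 238 pred socket top [239.6 228.9] bottom [241.9 240. ]
shaft x-face slope [ 0.011 -0.013]
```

Now there is no contact at .195, lower than before, so this is a better position. I go on down.

Request:
move_arm(
  gripper=[-1,-1,-1,-1,-1],
  xyz=[
    [0,0,-0.012],
    [0,0,-0.012],
    [0,0,-0.012],
    [0,0,0],
    [0,0,0],
  ],
  angular=[
    [0,0,0],
    [0,0,0],
    [0,0,0],
    [0,0,0],
    [0,0,0],
  ],
)

```text
time: 16.58
ee_pos: [0.5549, -0.2697, 0.1884]
tcp_rot: [0.484, 3.078, -0.007]
wrist_force: [-0.3, 0.2, -2.7]
grip_width: 0.029
grasp_force: 108.8
```

Request:
move_arm(
  gripper=[-1,-1,-1,-1,-1,-1,-1,-1,-1,-1,-1,-1,-1,-1,-1,-1,-1,-1,-1,-1],
  xyz=[
    [0,0,-0.008],
    [0,0,0],
    [0,0,0],
    [0,0,0],
    [0,0,0],
    [0,0,0],
    [0,0,0],
    [0,0,0],
    [0,0,0],
    [0,0,0],
    [0,0,0],
    [0,0,0],
    [0,0,0],
    [0,0,0],
    [0,0,0],
    [0,0,0],
    [0,0,0],
    [0,0,0],
    [0,0,0],
    [0,0,0],
  ],
  angular=[
    [0,0,0],
    [0,0,-0.028],
    [0,0,-0.028],
    [0,0,-0.028],
    [0,0,-0.028],
    [0,0,-0.028],
    [0,0,-0.028],
    [0,0,-0.028],
    [0,0,-0.028],
    [0,0,-0.028],
    [0,0,-0.028],
    [0,0,-0.028],
    [0,0,-0.028],
    [0,0,-0.028],
    [0,0,-0.028],
    [0,0,-0.028],
    [0,0,-0.028],
    [0,0,-0.028],
    [0,0,0],
    [0,0,0],
  ],
)

```text
time: 18.25
ee_pos: [0.5538, -0.2701, 0.1867]
tcp_rot: [2.455, 1.937, -0.037]
wrist_force: [-4.3, -0.0, -1.9]
grip_width: 0.029
grasp_force: 108.7
```

```bash
cat > scr.py <<'E'
from h import *
s=readout.state(); R0=Ro.from_rotvec(s["tcp_rot"]).as_matrix(); print(s["ee_pos"].round(4),s["wrist_force"].round(1),s["wrist_torque"].round(2),"yaw",np.degrees(np.arctan2(-R0[0,1],R0[1,1])).round(1),"tilt",R0[:,2].round(3),s["q"].round(2))
for n in("scene","top"):
    p,d=viewer.capture(n); P=cloud(n,d); h=cv2.cvtColor(p,cv2.COLOR_BGR2HSV); D=np.hypot(P[...,0]-.554,P[...,1]+.2695)
    m=(D<.042)&(D>.02)&(P[...,2]>.05)&(P[...,2]<.09)&(h[...,0]>=20)&(h[...,0]<34)&(h[...,1]>130)&(h[...,2]>90)
    m&=np.hypot(P[...,0]-.568,P[...,1]+.2005)>.034
    q=P[m]; 
    if len(q): v=q.mean(0)-[.554,-.2695,0]; print(n,len(q),v.round(4),"theta deg",(np.degrees(np.arctan2(v[1],-v[0]))-12.2).round(1))
    else: print(n,"no yellow")
E
python3 scr.py
```

```text
[ 0.5538 -0.2701  0.1867] [-4.3 -0.  -1.9] [-0.04  1.23  0.04] yaw -103.5 tilt [-0.01  -0.025 -1.   ] [ 0.05  0.28  0.41  1.62 -0.09  1.26  0.24]
scene 18 [-0.0025  0.0295  0.0651] theta deg 73.0
top 11 [-0.0014  0.0276  0.0689] theta deg 75.0
```

Request:
move_arm(
  gripper=[-1,-1,-1,-1,-1,-1],
  xyz=[
    [0,0,0],
    [0,0,0],
    [0,0,0],
    [0,0,0],
    [0,0,0],
    [0,0,0],
  ],
  angular=[
    [0,0,-0.028],
    [0,0,-0.028],
    [0,0,-0.024],
    [0,0,0],
    [0,0,0],
    [0,0,0],
  ],
)

```text
time: 18.85
ee_pos: [0.5537, -0.27, 0.1867]
tcp_rot: [2.681, 1.616, -0.04]
wrist_force: [-5.0, -0.2, -0.8]
grip_width: 0.0291
grasp_force: 108.8
```

```bash
python3 scr.py
```

```text
[ 0.5537 -0.27    0.1867] [-5.  -0.2 -0.8] [-0.07  1.7   0.11] yaw -117.8 tilt [-0.016 -0.023 -1.   ] [ 0.03  0.29  0.44  1.61 -0.1   1.27  0.  ]
scene 16 [0.0057 0.0279 0.0666] theta deg 89.4
top 12 [0.0048 0.0266 0.0685] theta deg 88.1
```

Request:
move_arm(
  gripper=[-1,-1,-1,-1,-1],
  xyz=[
    [0,0,0],
    [0,0,0],
    [0,0,0],
    [0,0,0],
    [0,0,0],
  ],
  angular=[
    [0,0,-0.014],
    [0,0,-0.014],
    [0,0,0],
    [0,0,0],
    [0,0,0],
  ],
)

```text
time: 19.37
ee_pos: [0.5536, -0.2701, 0.1867]
tcp_rot: [2.75, 1.498, -0.041]
wrist_force: [-5.6, -0.8, 0.0]
grip_width: 0.0295
grasp_force: 108.8
```

```bash
python3 scr.py
```

```text
[ 0.5536 -0.2701  0.1867] [-5.6 -0.8  0. ] [-0.07  1.78  0.26] yaw -122.8 tilt [-0.018 -0.022 -1.   ] [ 0.02  0.29  0.46  1.61 -0.1   1.28 -0.08]
scene 17 [0.0058 0.0279 0.0663] theta deg 89.4
top 11 [0.0049 0.0272 0.0688] theta deg 87.9
```

Request:
move_arm(
  gripper=[-1,-1,-1,-1,-1,-1,-1,-1,-1],
  xyz=[
    [0,0,0],
    [0,0,0],
    [0,0,0],
    [0,0,0.04],
    [0,0,0.08],
    [0,0,0.12],
    [0,0,0.14],
    [0,0,0],
    [0,0,0],
  ],
  angular=[
    [0,0,0.025],
    [0,0,0.025],
    [0,0,0.01],
    [0,0,0],
    [0,0,0],
    [0,0,0],
    [0,0,0],
    [0,0,0],
    [0,0,0],
  ],
)

```text
time: 20.22
ee_pos: [0.5574, -0.2701, 0.266]
tcp_rot: [2.591, 1.742, -0.027]
wrist_force: [-0.0, 0.4, -2.7]
grip_width: 0.0289
grasp_force: 109.4
```

```bash
python3 scr.py; python3 - <<'E'
from h import *
K=kframe(ryaw,np.pi/4); R=tool(kframe(ryaw,np.pi/2),np.pi/2)
plan(np.array([.60,-.02,.29]),R,17,g=0)
E
```

```text
[ 0.5574 -0.2701  0.266 ] [-0.   0.4 -2.7] [-0.01  0.05  0.01] yaw -112.1 tilt [-0.003 -0.026 -1.   ] [ 0.03  0.24  0.44  1.5  -0.08  1.41  0.08]
scene 16 [0.0062 0.0277 0.0671] theta deg 90.4
top 10 [0.0047 0.0276 0.0676] theta deg 87.6
n 17 xyz/row [0.0131 0.0733 0.008 ] ang/row [0.00049 0.00023 0.03132] | mm [ 44.5 249.3  27.3] deg [ 1.5  0.7 95.9] lim 14.981286415435626 5.639295310555652
```

The key is off and the screw stands at its stop. I carry the key back to the rest.

Request:
move_arm(
  gripper=[-1,-1,-1,-1,-1,-1,-1,-1,-1,-1,-1,-1,-1,-1,-1,-1,-1,-1,-1,-1],
  xyz=[
    [0.0131,0.0733,0.008],
    [0.0131,0.0733,0.008],
    [0.0131,0.0733,0.008],
    [0.0131,0.0733,0.008],
    [0.0131,0.0733,0.008],
    [0.0131,0.0733,0.008],
    [0.0131,0.0733,0.008],
    [0.0131,0.0733,0.008],
    [0.0131,0.0733,0.008],
    [0.0131,0.0733,0.008],
    [0.0131,0.0733,0.008],
    [0.0131,0.0733,0.008],
    [0.0131,0.0733,0.008],
    [0.0131,0.0733,0.008],
    [0.0131,0.0733,0.008],
    [0.0131,0.0733,0.008],
    [0.0131,0.0733,0.008],
    [0,0,0],
    [0,0,0],
    [0,0,0],
  ],
  angular=[
    [0.0005,0.0002,0.0313],
    [0.0005,0.0002,0.0313],
    [0.0005,0.0002,0.0313],
    [0.0005,0.0002,0.0313],
    [0.0005,0.0002,0.0313],
    [0.0005,0.0002,0.0313],
    [0.0005,0.0002,0.0313],
    [0.0005,0.0002,0.0313],
    [0.0005,0.0002,0.0313],
    [0.0005,0.0002,0.0313],
    [0.0005,0.0002,0.0313],
    [0.0005,0.0002,0.0313],
    [0.0005,0.0002,0.0313],
    [0.0005,0.0002,0.0313],
    [0.0005,0.0002,0.0313],
    [0.0005,0.0002,0.0313],
    [0.0005,0.0002,0.0313],
    [0,0,0],
    [0,0,0],
    [0,0,0],
  ],
)

```text
time: 21.98
ee_pos: [0.5991, -0.0219, 0.2892]
tcp_rot: [-0.454, -3.108, 0.001]
wrist_force: [0.2, -0.6, -2.3]
grip_width: 0.0289
grasp_force: 109.1
```

```bash
python3 - <<'E'
from h import *
s=readout.state(); print(s["q"].round(2)); S=np.r_[rest,.095]
K=kframe(ryaw,np.pi/4); R=tool(K,np.pi/2)
plan(S-.0385*K[:,0]+.08*K[:,2],R,8,g=0)
E
```

```text
[-0.12  0.19  0.13  1.5  -0.02  1.45  1.29]
n 8 xyz/row [ 0.0093  0.0149 -0.069 ] ang/row [-0.00884 -0.02998  0.00022] | mm [  14.8   23.9 -110.4] deg [-12.7 -43.2   0.3] lim 14.242086773848829 5.62667340040948
```

Request:
move_arm(
  gripper=[-1,-1,-1,-1,-1,-1,-1,-1,-1,-1,-1],
  xyz=[
    [0.0093,0.0149,-0.069],
    [0.0093,0.0149,-0.069],
    [0.0093,0.0149,-0.069],
    [0.0093,0.0149,-0.069],
    [0.0093,0.0149,-0.069],
    [0.0093,0.0149,-0.069],
    [0.0093,0.0149,-0.069],
    [0.0093,0.0149,-0.069],
    [0,0,0],
    [0,0,0],
    [0,0,0],
  ],
  angular=[
    [-0.0088,-0.03,0.0002],
    [-0.0088,-0.03,0.0002],
    [-0.0088,-0.03,0.0002],
    [-0.0088,-0.03,0.0002],
    [-0.0088,-0.03,0.0002],
    [-0.0088,-0.03,0.0002],
    [-0.0088,-0.03,0.0002],
    [-0.0088,-0.03,0.0002],
    [0,0,0],
    [0,0,0],
    [0,0,0],
  ],
)

```text
time: 22.9
ee_pos: [0.6152, -0.0035, 0.1893]
tcp_rot: [0.35, 2.386, -0.142]
wrist_force: [-0.8, -1.0, -1.8]
grip_width: 0.0292
grasp_force: 109.1
```

```bash
python3 - <<'E'
from h import *
s=readout.state(); print(s["q"].round(2)); S=np.r_[rest,.095]
K=kframe(ryaw,np.pi/4); R=tool(K,np.pi/2)
p,d=viewer.capture("scene"); q=(cloud("scene",d)-S)@K   # seat frame
for nm,lo,hi in(("shaft",-.015,.04),("socket",.055,.075)):
    m=(q[...,0]>lo)&(q[...,0]<hi)&(abs(q[...,1])<.03)&(q[...,2]>.055)&(q[...,2]<.11); v=q[m]; print(nm,len(v),np.percentile(v,[2,50,98],0).round(4).tolist(),np.polyfit(v[:,0],v[:,1:],1)[0].round(3))
m=(abs(q[...,1])<.025)&(q[...,2]>.055)&(q[...,2]<.11)&(q[...,0]>0)&(q[...,0]<.12); print("nose",np.percentile(q[m][:,0],[95,99]))
h=cv2.cvtColor(p,cv2.COLOR_BGR2HSV); m=(h[...,0]<18)&(h[...,1]>150)&(abs(q[...,1])<.03)&(abs(q[...,0])<.12)&(q[...,2]>.04)&(q[...,2]<.11); print("handle",np.percentile(q[m],[2,50,98],0).round(4).tolist())
plan(S-.0385*K[:,0]+.05*K[:,2],R,2,g=0); plan(S-.0385*K[:,0]+.002*K[:,2],R,6,g=0)
print("tcp seat",(K.T@(s["ee_pos"]-S)).round(4))
E
```

```text
[-0.17 -0.11 -0.07  2.21  0.76  0.51  0.46]
shaft 182 [[-0.0138, -0.0154, 0.0753], [0.0131, -0.0075, 0.0894], [0.0396, 0.0023, 0.0944]] [-0.047 -0.045]
socket 135 [[0.0556, -0.0216, 0.0693], [0.0647, -0.0107, 0.0944], [0.0741, 0.0082, 0.0979]] [0.041 0.022]
nose [0.07171976 0.07399619]
handle [[-0.0927, -0.0194, 0.0861], [-0.0615, -0.0063, 0.1028], [-0.0319, 0.0089, 0.1064]]
n 2 xyz/row [-0.0553  0.0279 -0.0809] ang/row [-0.00154 -0.00771  0.00146] | mm [-22.1  11.2 -32.3] deg [-0.6 -2.8  0.5] lim 20.37093314452533 1.4394159064187224
n 6 xyz/row [-0.0456  0.0172 -0.0552] ang/row [-0.00051 -0.00257  0.00049] | mm [-54.7  20.7 -66.3] deg [-0.6 -2.8  0.5] lim 14.73192737684266 0.4798053021395741
tcp seat [-0.044  -0.0049  0.0893]
```

Request:
move_arm(
  gripper=[-1,-1,-1,-1,-1,-1],
  xyz=[
    [-0.037,0.0186,-0.054],
    [-0.037,0.0186,-0.054],
    [-0.037,0.0186,-0.054],
    [0,0,0],
    [0,0,0],
    [0,0,0],
  ],
  angular=[
    [-0.001,-0.0051,0.001],
    [-0.001,-0.0051,0.001],
    [-0.001,-0.0051,0.001],
    [0,0,0],
    [0,0,0],
    [0,0,0],
  ],
)

```text
time: 23.45
ee_pos: [0.5938, 0.0086, 0.1576]
tcp_rot: [0.332, 2.337, -0.139]
wrist_force: [0.6, 0.8, -1.1]
grip_width: 0.0291
grasp_force: 109.1
```

```bash
python3 - <<'E'
from h import *
s=readout.state(); S=np.r_[rest,.095]; K=kframe(ryaw,np.pi/4); R=tool(K,np.pi/2)
p,d=viewer.capture("scene"); q=(cloud("scene",d)-S)@K
for nm,lo,hi in(("shaft",-.015,.035),("socket",.05,.075)):
    m=(q[...,0]>lo)&(q[...,0]<hi)&(abs(q[...,1])<.03)&(q[...,2]>.03)&(q[...,2]<.08); v=q[m]; t=v[v[:,2]>np.percentile(v[:,2],40)]; print(nm,len(v),np.percentile(v,[2,50,98],0).round(4).tolist(),np.polyfit(t[:,0],t[:,1:],1)[0].round(3))
print("tcp seat",(K.T@(s["ee_pos"]-S)).round(4)); plan(S-.0385*K[:,0]+.05*K[:,2],R,1,g=0); plan(S-.0385*K[:,0]+.003*K[:,2],R,5,g=0)
E
```

```text
shaft 150 [[-0.014, -0.0063, 0.0413], [0.0101, -0.0016, 0.0533], [0.034, 0.0077, 0.0574]] [-0.009  0.006]
socket 162 [[0.0503, -0.0145, 0.0327], [0.0625, -0.0044, 0.0603], [0.0743, 0.0155, 0.064]] [ 0.044 -0.009]
tcp seat [-0.0385  0.0008  0.05  ]
n 1 xyz/row [-0.0014 -0.004  -0.0007] ang/row [ 0.00015  0.00016 -0.00049] | mm [-0.3 -0.8 -0.1] deg [ 0.   0.  -0.1] lim 0.8461723788922771 0.09625388265446626
n 5 xyz/row [-0.0322  0.0085 -0.0334] ang/row [ 3.e-05  3.e-05 -1.e-04] | mm [-32.2   8.5 -33.4] deg [ 0.   0.  -0.1] lim 9.425825725347778 0.01925077653089325
```

Request:
move_arm(
  gripper=[-1,-1,-1,-1,-1,-1,-1,-1],
  xyz=[
    [-0.0322,0.0085,-0.0334],
    [-0.0322,0.0085,-0.0334],
    [-0.0322,0.0085,-0.0334],
    [-0.0322,0.0085,-0.0334],
    [-0.0322,0.0085,-0.0334],
    [-0.004,0.001,-0.004],
    [0,0,0],
    [0,0,0],
  ],
  angular=[
    [0,0,0],
    [0,0,0],
    [0,0,0],
    [0,0,0],
    [0,0,0],
    [0,0,0],
    [0,0,0],
    [0,0,0],
  ],
)

```text
time: 24.17
ee_pos: [0.5604, 0.0177, 0.1229]
tcp_rot: [0.332, 2.337, -0.138]
wrist_force: [0.7, -1.3, 0.2]
grip_width: 0.029
grasp_force: 109.1
```

```bash
python3 - <<'E'
from h import *
s=readout.state(); S=np.r_[rest,.095]; K=kframe(ryaw,np.pi/4)
print("tcp seat",(K.T@(s["ee_pos"]-S)).round(4),"F seat",(K.T@s["wrist_force"]).round(1))
R0=Ro.from_rotvec(s["tcp_rot"]).as_matrix(); print("retreat 10mm",(-K[:,0]*.01/.2).round(4),s["q"].round(2))
E
```

```text
tcp seat [-0.0384  0.      0.001 ] F seat [ 0.6 -1.   0.9]
retreat 10mm [-0.0339  0.0099  0.0354] [-0.15 -0.12 -0.2   2.41  1.18  0.44 -0.06]
```

Request:
move_arm(
  gripper=[0,0.2,0.4,0.6,0.8,1,1,1,1],
  xyz=[
    [0,0,0],
    [0,0,0],
    [0,0,0],
    [0,0,0],
    [0,0,0],
    [0,0,0],
    [0,0,0],
    [0,0,0],
    [0,0,0],
  ],
  angular=[
    [0,0,0],
    [0,0,0],
    [0,0,0],
    [0,0,0],
    [0,0,0],
    [0,0,0],
    [0,0,0],
    [0,0,0],
    [0,0,0],
  ],
)

```text
time: 24.92
ee_pos: [0.559, 0.0176, 0.1212]
tcp_rot: [0.331, 2.339, -0.14]
wrist_force: [0.2, -0.2, -0.5]
grip_width: 0.0853
grasp_force: 0.0
```

Request:
move_arm(
  gripper=[1,1,1,1,1,1,1,1],
  xyz=[
    [0.034,-0.01,0.0354],
    [0.0679,-0.0198,0.0707],
    [0.0679,-0.0198,0.0707],
    [0.0679,-0.0198,0.0707],
    [0,0,0.1],
    [0,0,0.1],
    [0,0,0],
    [0,0,0],
  ],
  angular=[
    [0,0,0],
    [0,0,0],
    [0,0,0],
    [0,0,0],
    [0,0,0],
    [0,0,0],
    [0,0,0],
    [0,0,0],
  ],
)

```text
time: 25.58
ee_pos: [0.6072, 0.004, 0.2122]
tcp_rot: [0.331, 2.336, -0.138]
wrist_force: [-0.1, -0.3, -1.1]
grip_width: 0.0856
grasp_force: 0.0
```

```bash
python3 - <<'E'
from h import *
S=np.r_[rest,.095]; K=kframe(ryaw,np.pi/4); s=readout.state(); print(s["time"],s["wrist_force"].round(1))
p,d=viewer.capture("scene"); q=(cloud("scene",d)-S)@K; h=cv2.cvtColor(p,cv2.COLOR_BGR2HSV); blue=(h[...,0]>100)&(h[...,0]<128)&(h[...,1]>120)
m=(h[...,0]<18)&(h[...,0]>3)&(h[...,1]>150)&(np.abs(q)<.12).all(-1); print("handle",m.sum(),np.percentile(q[m],[3,50,97],0).round(4).tolist())
m=~blue&(q[...,0]>.03)&(q[...,0]<.082)&(abs(q[...,1])<.018)&(q[...,2]>0)&(q[...,2]<.03); v=q[m]; print("socket/shaft",m.sum(),np.percentile(v,[3,50,97],0).round(4).tolist())
m=~blue&(q[...,0]>-.015)&(q[...,0]<.04)&(abs(q[...,1])<.012)&(q[...,2]>-.005)&(q[...,2]<.03); print("shaft",m.sum(),np.percentile(q[m],[3,50,97],0).round(4).tolist())
E
python3 scr.py | tail -2
```

```text
25.5833 [-0.1 -0.3 -1.1]
handle 326 [[-0.0848, -0.0149, -0.0076], [-0.0553, -0.0047, 0.0133], [-0.026, 0.012, 0.0163]]
socket/shaft 216 [[0.0326, -0.014, 0.0022], [0.06, -0.0011, 0.0129], [0.0801, 0.0148, 0.0171]]
shaft 144 [[-0.0136, -0.0089, -0.0013], [0.0131, -0.0008, 0.006], [0.0382, 0.008, 0.0094]]
scene 14 [0.0068 0.0272 0.0673] theta deg 91.7
top 3 [0.0059 0.0281 0.0706] theta deg 89.7
```

```bash
python3 -c "
from rig import job
print(job.close_job())"
```

```text
the job is handed in; nothing more can be done
None
```

The loose screw is home at its green mark (camera reads about 90 degrees), the key lies released in the rest's sloped channel socket end down, and I handed the job in at about 26 s; no verdict came back, and I did not separately re-measure the other screw or the bystanders, which the arm was kept clear of.

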